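# Load a sprung cover and hold it at the set angle

### The arm

A 6-joint arm with a two-finger parallel gripper is mounted at the origin on the work surface. World frame = base frame: x ahead of the robot, y to its left, z up, the work surface at z = 0. Lengths are in mm, angles in degrees, forces in N, time in s.
With the tool pointing down it reaches from about 300 to 850 mm from the base axis. Payload 4.2 kg.
Tool frame: the origin (TCP) lies at the very end of the fingers, on their centre line; the grasp point (between the pads) lies 19 mm behind it; z points along the fingers, y is the direction in which the jaws open and shut (so a half turn about z gives the same grasp; the last joint's range is limited). The gripper opens to 91 mm and grips with 3 to 60 N. Pads are 32 mm wide; open, the fingers measure 118 mm over their backs; the gripper's body (76 mm by 178 mm) begins 60 mm behind the grasp point.
Start: joints at [68.812, 18.312, 89.639, -0, 72.044, -1.146], TCP at [197.061, 540.194, 213.976] pointing down, gripper open.
Joint ranges: [-177.97, 177.97], [-48.28, 115.42], [12.27, 149.76], [-77.06, 257.06], [2.81, 150.46], [-146.56, 146.56]. Speed limits (degrees/s): [147.25, 147.25, 180, 180, 180, 180].

### API

Orientations are given as [roll, pitch, yaw] about the fixed x, y, z axes, in that order (R = Rz(yaw) Ry(pitch) Rx(roll)).
In Python, from workcell import monitor, eyes, job gives the robot as it stands.
- The arm moves only by the tool move_arm, never from a script. Its argument "increments" is a list that holds one entry, the list of rows, each a list of 7 numbers: the opening, from 0 (shut) to 1 (fully open), then the shift along the tool's x, y, z in cm, then the turn, a rotation vector about the tool's x, y, z in rad. In form: [[[jaw, x, y, z, ax, ay, az], ...]]. A call has 1 to 12 rows; each row shifts and turns the pose as measured when the row begins, along the tool's axes as they then stand; what a row does not reach is not made up. A row lasts 1/8 s, in which the tool goes at most 62.5 mm and 10.7 degrees, less where a joint would pass 70% of its speed; a pose out of reach is approached as far as the arm can. A call is refused whole if a number of a shift passes 6.25 or a number of a turn 0.188, either way. A call with a gripper value outside its range is refused whole. The fingers move at their own pace and stop on an object; "force" is the grip in N (left out, the last holds). Time passes only in rows, so rows that do not move let the fingers close. It gives the time, the measured TCP pose, the force and the opening at its end, in the units of the state.
- monitor.state(): the state, without advancing time (a new reading comes with each control period).
- eyes.grab_frame(name): name is "scene" or "side" or "wrist"; returns a dict with "color" (420x560x3 uint8, red, green, blue), "z_map" (420x560 float32, mm along the optical axis (not along the pixel's ray), 0 where there is no reading), "camera_matrix" (3x3 intrinsics, pixels), "rvec" (rotation vector, rad) and "tvec" (3), from world to camera coordinates, as OpenCV has them. Camera axes: x right, y down, z forward; pixel columns grow to the right and rows downward; lengths in mm; the calibration is good to about 2 mm. A picture is of the moment at which its call begins.
- job.job_done(): hands the job in, once; it reports no verdict.
The state is a dict: "time_s": time; "qpos": joint angles; "qvel": joint speeds; "effort": joint torques, N m; "ee_pos": TCP position; "ee_rot": TCP orientation; "force": force on the tool from outside, world axes, zero at the start; "torque": the same for the moment, N m; "gripper_width": finger opening in mm.
Only numpy, scipy, OpenCV 4.12 (cv2) and the standard library are available. Lean on these libraries where they do the work, as an engineer would, in place of code of your own. Each camera call takes 0.05 s, during which the arm holds its last target. There are 200 camera calls.

### The job

Run the loaded-hold test on the sprung cover: with the cover shut, pour all six steel balls from the blue scoop into the tray on top of the cover, then stand the scoop upright on the table, clear of the rig, and let go of it. Then lift the cover by its black tab until it is parallel to the orange set arm beside it and hold it there, balls still in the tray; the program finishes while the gripper is holding the cover at that angle. Leave the set arm and the other things on the table where they are.

Things in the scene. Friction and masses are not known exactly. Their poses are not given: they have to be found in the camera images.
- rig: white fixed box of the test rig, 190 (x) x 200 (y) x 85 mm high on an aluminium foot plate 6 mm thick (x +-105, y -123 to +147 mm). Origin: centre of its underside on the table; x points from the tab side towards the hinge side, z up. The cover's hinge line runs along the rig's y at x = +90, z = 89 mm. The rig can stand left or right, with the scoop on the other side
- cover (a joint): angle of the grey cover, rad: 0 shut and level, grows as the tab end rises about the hinge on the rig's +x side; limit 1.2. A spring and the cover's weight (0.35 kg) always push it shut: lifting at the tab takes about 5 to 9 N, and it falls shut when released
- cover_hinge (a point): middle of the hinge line, 89 mm above the table; axes of the cover. The grey cover plate, 180 x 200 x 8 mm, runs from here towards the rig's -x, its top 93 mm above the table when shut; a green stripe runs along its +y edge, next to the set arm
- cover_tab (a point): centre of the grasp region of the black upright tab on the cover's free end: 26 mm along x, 14 mm thick along y, rising 45 mm above the cover plate. The point lies 26 mm above the plate's top, 155 mm from the hinge line towards the free end and 30 mm above the hinge line (cover frame). The tray's nearest wall is 48 mm from the tab
- pocket (a point): centre of the inner floor of the open aluminium tray fixed on the cover, axes of the cover. Inside 70 (x) x 92 (y) mm, 38 mm deep, walls 4 mm, rim 38 mm above this point, which lies 55 mm from the hinge line, 8 mm above it (97 mm above the table when shut)
- set_arm (a joint): angle of the orange set arm, rad, in the same sense as the cover's joint (0 level, grows as its tip rises): the angle at which the cover must be held, different each time (0.44 to 0.78). The arm turns stiffly about the same hinge line, beside the cover, 126 mm from the cover's middle on the rig's +y side; do not move it
- set_tip (a point): centre of the orange ball of 18 mm at the tip of the set arm, 110 mm from the hinge line; axes of the set arm
- scoop_grip (a point): grasp point on the white upright handle post of the loose blue scoop (about 0.12 kg): the post is 24 mm along the scoop's x and 14 mm thick along its y, from the table to 78 mm high; the point lies 56 mm above the scoop's underside. Axes: x towards the spout, z up.
- scoop_lip (a point): middle of the scoop's pouring lip: 99 mm ahead of scoop_grip along the scoop's x and 31 mm below it
- ball0_center (a point): centre of polished steel ball 1 of 6, 16 mm across, 17 g; starts in the scoop
- ball1_center (a point): centre of polished steel ball 2 of 6, 16 mm across, 17 g; starts in the scoop
- ball2_center (a point): centre of polished steel ball 3 of 6, 16 mm across, 17 g; starts in the scoop
- ball3_center (a point): centre of polished steel ball 4 of 6, 16 mm across, 17 g; starts in the scoop
- ball4_center (a point): centre of polished steel ball 5 of 6, 16 mm across, 17 g; starts in the scoop
- ball5_center (a point): centre of polished steel ball 6 of 6, 16 mm across, 17 g; starts in the scoop
- scoop: the blue scoop with its white post; origin on its underside, 41 mm ahead of the post's middle along x (x towards the spout, z up). Its trough runs from 12 to 99 mm ahead of the post's middle, 44 mm wide (38 inside), side walls 32 mm high; the front is a ramp rising at 35 degrees to the open lip, so the balls roll out once the lip is dipped some 45 to 65 degrees
- dish: shallow empty aluminium bowl, 90 mm across, 28 mm high, loose; a bystander, not the place for the balls; origin at its underside
- load_cell: round load cell: aluminium flange 110 mm across, black body, white top plate, 52 mm high, loose bystander; origin at its underside
- pendant: grey tablet-like teach pendant lying flat, 170 x 240 x 22 mm with a red button 38 mm high, loose bystander; origin at its underside
- wrench: steel wrench 180 mm long lying flat, loose bystander; origin at its underside
- vee_block: aluminium slotted fixture block 70 x 90 x 60 mm, loose bystander; origin at its underside
Mind the look-alikes: they are no part of the job. Several things look just like the scoop: the one meant starts farthest to the robot's left.

How it is judged:
By the outcome, as a careful person would: the job done as asked, in the order asked, and still so for the second after the job is handed in, while the arm keeps its last pose, push and grip.
It also fails if it takes over 67 s, if anything falls off the work surface, if the arm or the gripper's body presses on something with over 40 N, if the wrist force passes 120 N, or if a joint passes its speed limit or range.

## Working session

There is one attempt and no reset: what is moved stays moved. The work goes in short steps, Python scripts to look and compute and a tool call to move; the robot and the scene stay as the last step left them, time stands still between calls to the robot, and variables do not carry over. Pictures are saved under pics/ and viewed, about 8 in all and at most 12, crops included, and the job is handed in when it is done.

Besides the shell and the picture viewer there is one more tool, called after ">>>" in YAML: its name, and indented under it one key for each argument. move_arm: Moves the arm, as the interface text tells. Its arguments: {"type":"object","properties":{"increments":{"type":"array"},"force":{"type":"number"}},"required":["increments"]}

```bash
ls; mkdir -p pics
cat > h.py <<'E'
import numpy as np, cv2
from workcell import monitor, eyes, job
def grab(n):
    f=eyes.grab_frame(n); np.savez(f'/tmp/{n}.npz',**f); return f
def cloud(f):
    z=f['z_map'].astype(float); K=f['camera_matrix']; R=cv2.Rodrigues(np.array(f['rvec'],float))[0]; t=np.array(f['tvec'],float).ravel()
    v,u=np.mgrid[:z.shape[0],:z.shape[1]]
    P=np.stack([(u-K[0,2])/K[0,0]*z,(v-K[1,2])/K[1,1]*z,z],-1)
    W=(P-t)@R; W[z==0]=np.nan; return W
def save(f,name): cv2.imwrite(f'pics/{name}.png',cv2.cvtColor(f['color'],cv2.COLOR_RGB2BGR))
E
python3 - <<'E'
from h import *
for n in('scene','side'):
    f=grab(n); save(f,n+'0'); print(n,f['rvec'],f['tvec'],f['camera_matrix'].tolist())
print(monitor.state())
a=np.hstack([cv2.imread('pics/scene0.png'),cv2.imread('pics/side0.png')])
E
```

```text
pics
scene [ 1.47050345  2.30580926 -0.72285814] [ 245.23887452 -364.19421346 2004.61595261] [[498.5125954325393, 0.0, 283.6246769689984], [0.0, 498.5125954325393, 207.92883756553633], [0.0, 0.0, 1.0]]
side [ 0.17409579 -2.86437141  1.20783445] [ 563.48325813  113.80474044 1112.16708531] [[397.4304073131956, 0.0, 282.0778417237181], [0.0, 397.4304073131956, 211.4084655740432], [0.0, 0.0, 1.0]]
{'time_s': 0.1, 'qpos': array([ 6.88126561e+01,  1.83455345e+01,  8.96989050e+01, -2.43283447e-04,
        7.20406668e+01, -1.14362626e+00]), 'qvel': array([ 0.0655368 , -0.14521555, -0.12581955, -0.03017815, -0.0602047 ,
       -0.0048147 ]), 'effort': array([ 5.79948355e-04, -4.13327157e+01, -2.32509971e+01,  7.31180725e-02,
        4.20221128e-02, -3.26605277e-05]), 'ee_pos': array([196.89674513, 539.77819214, 213.23228697]), 'ee_rot': array([-1.79914906e+02, -1.46733948e-03,  1.59956356e+02]), 'force': array([0.78877214, 0.62932694, 0.10490016]), 'torque': array([-0.00640318, -0.01465236,  0.00623543]), 'gripper_width': 91.27421267252237}
```

View pics/scene0.png

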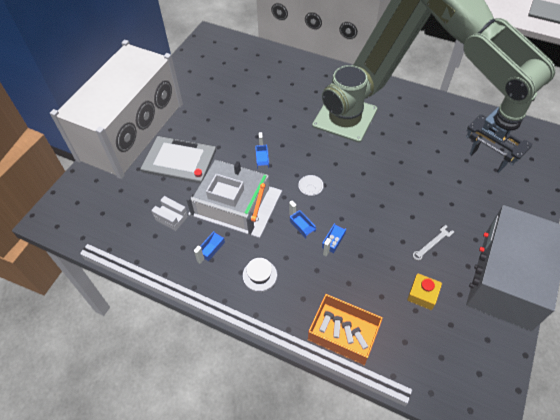

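View pics/side0.png

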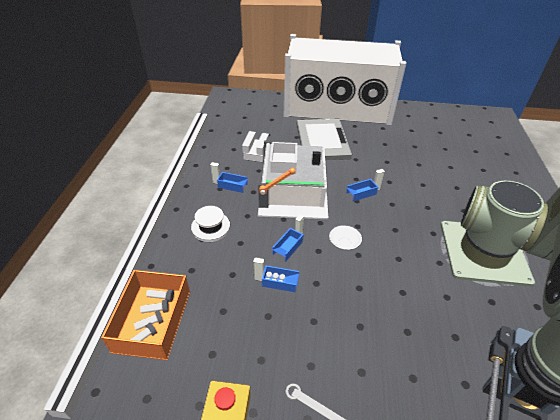

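The scene view shows the rig at about (235,195), with its tab (237,168) toward the robot and the orange arm (258,203) on its +y side. The filled scoop is the leftmost one, at (335,238), with its post at (327,247). The side view shows the same scoop at (280,277) with the post at (259,268), and the set arm from (263,190) to (293,171).

```bash
cat > m.py <<'E'
from h import *
import sys
def hsv(f): return cv2.cvtColor(f['color'],cv2.COLOR_RGB2HSV)
def comps(mask,W,mn=15):
    n,l,s,c=cv2.connectedComponentsWithStats(mask.astype(np.uint8))
    for i in range(1,n):
        if s[i,4]>=mn:
            p=W[l==i]; p=p[~np.isnan(p[:,0])]
            if len(p): yield c[i].round(),s[i,4],p
if __name__=='__main__':
  for n in('scene','side'):
    f=dict(np.load(f'/tmp/{n}.npz')); W=cloud(f); H=hsv(f); h,s,v=H[...,0],H[...,1],H[...,2]
    X,Y,Z=W[...,0],W[...,1],W[...,2]
    for nm,m in(('blue',(h>100)&(h<125)&(s>150)&(Z<80)&(X>200)),('green',(h>45)&(h<75)&(s>120)&(X>200)),('orange',(h>5)&(h<18)&(s>170)&(Z>60))):
      for c,a,p in comps(m,W):
        if np.linalg.norm(np.median(p,0))>1100: continue
        q=p[:,:2].astype(np.float32); r=cv2.minAreaRect(q)
        print(n,nm,c,a,'med',np.median(p,0).round(),'rect',np.round(r[0]),np.round(r[1]),round(r[2],1),'z',np.percentile(p[:,2],[2,50,98]).round())
    m=(v>150)&(s<70)&(Z>45)&(Z<100)
    for c,a,p in comps(m,W): print(n,'white',c,a,np.median(p,0).round(),np.percentile(p,2,axis=0).round(),np.percentile(p,98,axis=0).round())
    m=(v<70)&(Z>97)&(X>250)&(X<900)&(abs(Y)<400)
    for c,a,p in comps(m,W): print(n,'black',c,a,np.median(p,0).round(),np.percentile(p,2,axis=0).round(),np.percentile(p,98,axis=0).round())
E
python3 m.py
```

```text
scene blue [262. 155.] 225 med [ 325. -210.    8.] rect [ 334. -204.] [95. 44.] 28.1 z [-2.  8. 36.]
scene blue [303. 223.] 278 med [541.  56.  15.] rect [547.  55.] [90. 48.] 62.8 z [-2. 15. 36.]
scene blue [336. 234.] 193 med [529. 176.  20.] rect [552. 173.] [45. 93.] 84.3 z [ 4. 20. 36.]
scene blue [211. 244.] 271 med [ 741. -189.   16.] rect [ 751. -186.] [48. 90.] 79.5 z [-2. 16. 36.]
scene green [254. 195.] 92 med [ 557. -117.   96.] rect [ 547. -118.] [163.   9.] 4.1 z [ 89.  96. 102.]
scene orange [259. 200.] 90 med [590. -82. 133.] rect [594. -82.] [80. 13.] 3.2 z [ 97. 133. 171.]
scene orange [430. 281.] 18 med [608. 503.  80.] rect [612. 500.] [37. 19.] 86.8 z [75. 80. 82.]
scene white [260. 135.] 20 [ 288. -233.   78.] [ 278. -240.   69.] [ 299. -222.   83.]
scene white [230. 187.] 1554 [ 549. -202.   93.] [ 465. -309.   84.] [ 653. -120.   99.]
scene white [225. 189.] 205 [ 575. -217.   97.] [ 552. -257.   92.] [ 600. -181.  100.]
scene white [172. 204.] 163 [ 683. -370.   60.] [ 667. -415.   53.] [ 695. -325.   68.]
scene white [292. 203.] 31 [522.   4.  76.] [509.  -7
[... 1837 characters left out ...]
. -307.   88.] [ 655. -113.   98.]
side white [305. 175.] 1578 [ 517. -151.   91.] [ 457. -308.   47.] [ 608. -108.   95.]
side white [284. 156.] 193 [ 590. -236.   97.] [ 556. -259.   93.] [ 624. -214.   99.]
side white [214. 168.] 67 [ 806. -190.   66.] [ 795. -198.   47.] [ 816. -185.   79.]
side white [380. 175.] 68 [ 287. -226.   66.] [ 275. -237.   46.] [ 296. -219.   80.]
side white [209. 216.] 471 [775.  11.  51.] [739. -29.  47.] [811.  46.  54.]
side white [299. 220.] 65 [522.  14.  73.] [511.  -2.  46.] [529.  19.  80.]
side white [258. 264.] 106 [608. 174.  70.] [597. 164.  46.] [619. 177.  79.]
side black [316. 158.] 89 [ 489. -210.  120.] [ 479. -217.   99.] [ 500. -207.  139.]
```

```bash
cat > go.py <<'E'
# usage: go.py x y z roll pitch yaw n jaw  -> rows (tool frame, cm/rad) from the present pose
from h import *; import sys
from scipy.spatial.transform import Rotation as Ro, Slerp
def rows(p1,e1,n,jaw,s=None):
    s=s or monitor.state(); p0=s['ee_pos']; R0=Ro.from_euler('xyz',s['ee_rot'],degrees=True); R1=Ro.from_euler('xyz',e1,degrees=True)
    S=Slerp([0,1],Ro.concatenate([R0,R1])); d=(np.array(p1)-p0)/n; w=(R0.inv()*R1).as_rotvec()/n
    out=[]
    for i in range(n): out.append([jaw]+list((S(i/n).inv().apply(d)/10).round(2))+list(w.round(4)))
    print('from',p0.round(1),s['ee_rot'].round(1),'j',s['qpos'].round(),'t',s['time_s'],'F',s['force'].round(1),'w',round(s['gripper_width'],1))
    print('['+',\n'.join(str([float(x) for x in r]) for r in out)+']')
if __name__=='__main__':
    a=[float(x) for x in sys.argv[1:]]; rows(a[:3],a[3:6],int(a[6]),a[7])
E
python3 go.py 609 171 150 180 0 175 12 1
python3 - <<'E'
from m import *
for n in('scene','side'):
    f=dict(np.load(f'/tmp/{n}.npz')); W=cloud(f); H=hsv(f); h,s,v=H[...,0],H[...,1],H[...,2]; X,Y,Z=W[...,0],W[...,1],W[...,2]
    for nm,m in (('or',(h>5)&(h<18)&(s>170)&(Z>70)&(X>450)&(X<700)&(Y<0)),('gr',(h>45)&(h<75)&(s>120)&(X>400)&(Y<0)&(Z>80)&(Z<105))):
        p=W[m]; d=cv2.fitLine(p.astype(np.float32),cv2.DIST_HUBER,0,.01,.01).ravel(); d=d*np.sign(d[0])
        print(n,nm,len(p),d[3:].round(1),'yaw',np.degrees(np.arctan2(d[1],d[0])).round(2),'ang',np.degrees(np.arctan2(-d[2],np.hypot(d[0],d[1]))).round(2),'x',p[:,0].min().round(),p[:,0].max().round())
    m=(Z>128)&(Z<145)&(X>530)&(X<660)&(Y<-130)&(Y>-280); p=W[m][:,:2].astype(np.float32); r=cv2.minAreaRect(p); print('rim',len(p),r,p.min(0),p.max(0),np.median(W[m][:,2]))
    m=(Z>84)&(Z<102)&(X>400)&(X<700)&(Y<-80)&(Y>-340); p=W[m][:,:2].astype(np.float32); print('plate',cv2.minAreaRect(p))
E
```

```text
from [196.9 539.8 213.2] [-179.9   -0.   160. ] j [69. 18. 90. -0. 72. -1.] t 0.1 F [0.8 0.6 0.1] w 91.3
[[1.0, -4.28, -1.71, 0.53, -0.0001, -0.0, -0.0219],
[1.0, -4.24, -1.8, 0.53, -0.0001, -0.0, -0.0219],
[1.0, -4.2, -1.89, 0.53, -0.0001, -0.0, -0.0219],
[1.0, -4.16, -1.99, 0.53, -0.0001, -0.0, -0.0219],
[1.0, -4.11, -2.08, 0.53, -0.0001, -0.0, -0.0219],
[1.0, -4.07, -2.17, 0.53, -0.0001, -0.0, -0.0219],
[1.0, -4.02, -2.26, 0.53, -0.0001, -0.0, -0.0219],
[1.0, -3.97, -2.34, 0.53, -0.0001, -0.0, -0.0219],
[1.0, -3.92, -2.43, 0.53, -0.0001, -0.0, -0.0219],
[1.0, -3.86, -2.51, 0.53, -0.0001, -0.0, -0.0219],
[1.0, -3.81, -2.6, 0.53, -0.0001, -0.0, -0.0219],
[1.0, -3.75, -2.68, 0.53, -0.0001, -0.0, -0.0219]]
scene or 95 [595.2 -82.1 130. ] yaw 3.51 ang 42.31 x 554.0 648.0
scene gr 92 [ 554.4 -117.8   96.1] yaw 4.38 ang -0.1 x 466.0 629.0
rim 193 ((588.5957641601562, -209.94903564453125), (85.38246154785156, 103.4762954711914), 3.861293315887451) [ 544.0051 -263.2376] [ 632.19977 -156.92487] 134.06766812229694
plate ((558.2036743164062, -205.87884521484375), (201.83944702148438, 239.8645782470703), 4.188413143157959)
side or 113 [586.3 -79.2 133.9] yaw 2.76 ang 41.41 x 546.0 648.0
side gr 109 [ 536.9 -118.8   94.4] yaw 3.79 ang 0.23 x 465.0 629.0
rim 167 ((589.19775390625, -211.1097412109375), (75.87779235839844, 108.50542449951172), 5.193992614746094) [ 546.9451  -263.45413] [ 629.5883  -155.57909] 133.27935023329198
plate ((557.014892578125, -206.22482299804688), (198.64431762695312, 237.6558837890625), 4.471580505371094)
```

>>> move_arm:
  increments:
    - [[1,-4.28,-1.7,0.53,0,0,-0.022],[1,-4.24,-1.8,0.53,0,0,-0.022],[1,-4.2,-1.9,0.53,0,0,-0.022],[1,-4.16,-2.0,0.53,0,0,-0.022],[1,-4.1,-2.1,0.53,0,0,-0.022],[1,-4.07,-2.17,0.53,0,0,-0.022],[1,-4.0,-2.26,0.53,0,0,-0.022],[1,-3.97,-2.34,0.53,0,0,-0.022],[1,-3.9,-2.43,0.53,0,0,-0.022],[1,-3.86,-2.5,0.53,0,0,-0.022],[1,-3.8,-2.6,0.53,0,0,-0.022],[1,-3.75,-2.68,0.53,0,0,-0.022]]

```text
time_s: 1.6
ee_pos: [619.6, 163.3, 142.7]
ee_rot: [-179.7, -0.4, 176.0]
force: [1.0, 0.5, 0.4]
gripper_width: 91.3
```

```bash
python3 - <<'E'
from m import *
f=grab('wrist'); save(f,'wrist1'); W=cloud(f); H=hsv(f); h,s,v=H[...,0],H[...,1],H[...,2]; Z=W[...,2]
m=(h>100)&(h<125)&(s>150)&(Z<80)
for c,a,p in comps(m,W,200):
    print('blue',c,a,cv2.minAreaRect(p[:,:2].astype(np.float32)),np.median(p,0).round(1))
m=(v>130)&(s<70)&(Z>70)&(Z<90)
for c,a,p in comps(m,W,30): print('post',c,a,cv2.minAreaRect(p[:,:2].astype(np.float32)),np.median(p,0).round(1))
print(W[210,280])
E
python3 go.py 609 171 150 180 0 175 5 1
```

```text
blue [292.  90.] 2375 ((538.1681518554688, 172.67762756347656), (38.438053131103516, 61.11381530761719), 85.20833587646484) [524.9 174.2  16.1]
blue [144. 125.] 6360 ((549.1193237304688, 52.6260986328125), (89.33866882324219, 51.78019714355469), 62.732479095458984) [544.9  44.7  12. ]
post [37. 91.] 830 ((520.2211303710938, 4.779102325439453), (24.52147674560547, 14.31154727935791), 63.25550079345703) [520.1   6.1  77.6]
post [290. 204.] 650 ((607.5869140625, 166.97491455078125), (13.628350257873535, 23.37462043762207), 85.93067932128906) [606.8 166.9  77.5]
[629.97553866 156.40809937  -0.69680603]
from [623.9 158.9 141.6] [-179.5   -0.2  175.8] j [ 13.  27.  86.  -0.  67. -72.] t 1.65 F [ 4.3 -2.9  0.7] w 91.3
[[1.0, 0.32, 0.22, -0.17, -0.0016, -0.0005, 0.0029],
[1.0, 0.32, 0.22, -0.17, -0.0016, -0.0005, 0.0029],
[1.0, 0.32, 0.22, -0.17, -0.0016, -0.0005, 0.0029],
[1.0, 0.32, 0.22, -0.17, -0.0016, -0.0005, 0.0029],
[1.0, 0.32, 0.22, -0.17, -0.0016, -0.0005, 0.0029]]
```

View pics/wrist1.png

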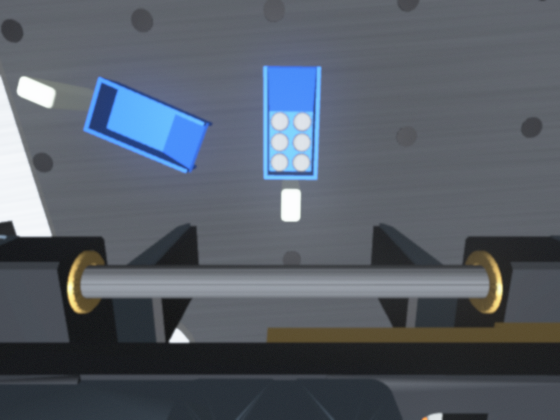

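The wrist view shows the scoop with six balls (2 x 3) and its post top at (290,204), lined up between the fingers.

```bash
python3 go.py 608 169 95 180 0 175.5 6 1
```

```text
from [623.9 158.9 141.6] [-179.5   -0.2  175.8] j [ 13.  27.  86.  -0.  67. -72.] t 1.65 F [ 4.3 -2.9  0.7] w 91.3
[[1.0, 0.27, 0.15, 0.78, -0.0013, -0.0004, 0.001],
[1.0, 0.27, 0.15, 0.78, -0.0013, -0.0004, 0.001],
[1.0, 0.28, 0.15, 0.78, -0.0013, -0.0004, 0.001],
[1.0, 0.28, 0.15, 0.78, -0.0013, -0.0004, 0.001],
[1.0, 0.28, 0.15, 0.78, -0.0013, -0.0004, 0.001],
[1.0, 0.28, 0.15, 0.78, -0.0013, -0.0004, 0.001]]
```

>>> move_arm:
  increments:
    - [[1,0.28,0.15,0.7,0,0,0],[1,0.28,0.15,0.7,0,0,0],[1,0.28,0.15,0.7,0,0,0],[1,0.28,0.15,0.7,0,0,0],[1,0.28,0.15,0.7,0,0,0],[1,0.28,0.15,0.7,0,0,0],[1,0,0,0,0,0,0],[1,0,0,0,0,0,0]]

```text
time_s: 2.65
ee_pos: [603.3, 171.4, 95.6]
ee_rot: [-179.5, -0.4, 175.9]
force: [-0.1, -0.8, 0.2]
gripper_width: 91.4
```

```bash
python3 - <<'E'
from m import *
f=grab('wrist'); W=cloud(f); H=hsv(f); h,s,v=H[...,0],H[...,1],H[...,2]; Z=W[...,2]
m=(v>130)&(s<70)&(Z>70)&(Z<90)
for c,a,p in comps(m,W,30): print('post',c,a,cv2.minAreaRect(p[:,:2].astype(np.float32)),np.median(p,0).round(1))
E
python3 go.py 608 169 37 180 0 175.5 8 1
```

```text
post [280. 247.] 827 ((606.5463256835938, 167.00279235839844), (13.726491928100586, 21.481908798217773), 85.55120086669922) [605.5 167.2  77.5]
from [603.3 171.3  95.5] [-179.5   -0.4  175.9] j [ 15.  28.  92.  -0.  61. -71.] t 2.7 F [ 0.7  0.6 -0.1] w 91.3
[[1.0, -0.07, -0.02, 0.73, -0.001, -0.0009, 0.001],
[1.0, -0.07, -0.02, 0.73, -0.001, -0.0009, 0.001],
[1.0, -0.06, -0.02, 0.73, -0.001, -0.0009, 0.001],
[1.0, -0.06, -0.02, 0.73, -0.001, -0.0009, 0.001],
[1.0, -0.06, -0.02, 0.73, -0.001, -0.0009, 0.001],
[1.0, -0.06, -0.02, 0.73, -0.001, -0.0009, 0.001],
[1.0, -0.06, -0.02, 0.73, -0.001, -0.0009, 0.001],
[1.0, -0.06, -0.02, 0.73, -0.001, -0.0009, 0.001]]
```

>>> move_arm:
  increments:
    - [[1,-0.05,-0.05,0.72,0,0,0],[1,-0.05,-0.05,0.72,0,0,0],[1,-0.05,-0.05,0.72,0,0,0],[1,-0.05,-0.05,0.72,0,0,0],[1,-0.05,-0.05,0.72,0,0,0],[1,-0.05,-0.05,0.72,0,0,0],[1,-0.05,-0.05,0.7,0,0,0],[1,-0.05,-0.05,0.4,0,0,0],[1,0,0,0,0,0,0],[1,0,0,0,0,0,0]]

```text
time_s: 3.95
ee_pos: [607.4, 166.0, 37.4]
ee_rot: [-179.5, -0.4, 175.9]
force: [-0.0, 0.1, 0.6]
gripper_width: 91.1
```

>>> move_arm:
  increments:
    - [[0.3,0,0,0,0,0,0],[0.3,0,0,0,0,0,0],[0.3,0,0,0,0,0,0],[0.3,0,0,0,0,0,0],[0.0,0,0,0,0,0,0],[0.0,0,0,0,0,0,0],[0.0,0,0,0,0,0,0],[0.0,0,0,0,0,0,0]]
  force: 45

```text
time_s: 4.95
ee_pos: [607.9, 166.4, 38.2]
ee_rot: [-179.6, -0.3, 175.9]
force: [0.3, 2.9, 1.0]
gripper_width: 14.1
```

>>> move_arm:
  increments:
    - [[0,0,0,-0.5,0,0,0],[0,0,0,-1.2,0,0,0],[0,0,0,-2,0,0,0],[0,0,0,-2.2,0,0,0],[0,0,0,-2.2,0,0,0],[0,0,0,-2.2,0,0,0],[0,0,0,-2.2,0,0,0],[0,0,0,-2.2,0,0,0],[0,0,0,-2.2,0,0,0],[0,0,0,-2.2,0,0,0],[0,0,0,-1.5,0,0,0],[0,0,0,-0.8,0,0,0]]

```text
time_s: 6.45
ee_pos: [607.3, 167.0, 264.2]
ee_rot: [-179.5, -0.3, 175.9]
force: [0.5, -0.5, -2.4]
gripper_width: 13.8
```

```bash
cat > pour.py <<'E'
# pour.py dip back lipz n : rows that put the lip at tray centre - back (rig y), at lipz, dipped by dip
from go import *
a=[float(x) for x in sys.argv[1:]]; C=np.array([589,-209.5,0]); yaw=94
dip,back,lz,n=a[0],a[1],a[2],int(a[3])
r=Ro.from_euler('xyz',[180,dip,yaw],degrees=True); sc=Ro.from_euler('xyz',[0,dip,yaw],degrees=True)
u=Ro.from_euler('z',yaw,degrees=True).apply([1,0,0])
lip=C-back*u+[0,0,lz]; tcp=lip-sc.apply([99,0,-31])+r.apply([0,0,19])
print('tcp',tcp.round(1)); rows(tcp,[180,dip,yaw],n,0)
E
python3 pour.py 0 22 245 24; python3 -c "
from h import *
save(grab('side'),'side2')"
```

```text
tcp [ 597.4 -330.2  257. ]
from [607.3 167.  264.2] [-179.5   -0.3  175.9] j [ 15.  22.  76.  -0.  82. -71.] t 6.45 F [ 0.5 -0.5 -2.4] w 13.8
[[0.0, -0.11, -2.07, 0.05, -0.0004, 0.0001, 0.0596],
[0.0, -0.23, -2.06, 0.05, -0.0004, 0.0001, 0.0596],
[0.0, -0.35, -2.04, 0.04, -0.0004, 0.0001, 0.0596],
[0.0, -0.47, -2.02, 0.04, -0.0004, 0.0001, 0.0596],
[0.0, -0.59, -1.99, 0.04, -0.0004, 0.0001, 0.0596],
[0.0, -0.71, -1.95, 0.04, -0.0004, 0.0001, 0.0596],
[0.0, -0.82, -1.9, 0.04, -0.0004, 0.0001, 0.0596],
[0.0, -0.94, -1.85, 0.04, -0.0004, 0.0001, 0.0596],
[0.0, -1.04, -1.79, 0.04, -0.0004, 0.0001, 0.0596],
[0.0, -1.15, -1.72, 0.04, -0.0004, 0.0001, 0.0596],
[0.0, -1.25, -1.65, 0.04, -0.0004, 0.0001, 0.0596],
[0.0, -1.35, -1.58, 0.04, -0.0004, 0.0001, 0.0596],
[0.0, -1.44, -1.49, 0.04, -0.0004, 0.0001, 0.0596],
[0.0, -1.52, -1.4, 0.04, -0.0004, 0.0001, 0.0596],
[0.0, -1.6, -1.31, 0.03, -0.0004, 0.0001, 0.0596],
[0.0, -1.68, -1.21, 0.03, -0.0004, 0.0001, 0.0596],
[0.0, -1.75, -1.11, 0.03, -0.0004, 0.0001, 0.0596],
[0.0, -1.81, -1.01, 0.03, -0.0004, 0.0001, 0.0596],
[0.0, -1.87, -0.9, 0.03, -0.0004, 0.0001, 0.0596],
[0.0, -1.92, -0.78, 0.03, -0.0004, 0.0001, 0.0596],
[0.0, -1.96, -0.67, 0.03, -0.0004, 0.0001, 0.0596],
[0.0, -2.0, -0.55, 0.03, -0.0004, 0.0001, 0.0596],
[0.0, -2.03, -0.43, 0.03, -0.0004, 0.0001, 0.0596],
[0.0, -2.05, -0.31, 0.03, -0.0004, 0.0001, 0.0596]]
```

>>> move_arm:
  increments:
    - [[0,-0.1,-1.2,0,0,0,0.04],[0,-0.2,-2.0,0,0,0,0.06],[0,-0.35,-2.04,0,0,0,0.06],[0,-0.47,-2.02,0,0,0,0.06],[0,-0.6,-2.0,0,0,0,0.06],[0,-0.7,-1.95,0,0,0,0.06],[0,-0.82,-1.9,0,0,0,0.06],[0,-0.94,-1.85,0,0,0,0.06],[0,-1.04,-1.8,0,0,0,0.06],[0,-1.15,-1.72,0,0,0,0.06],[0,-1.25,-1.65,0,0,0,0.06],[0,-1.35,-1.58,0,0,0,0.06]]

```text
time_s: 8.0
ee_pos: [599.6, -90.4, 264.9]
ee_rot: [-179.2, 0.1, 132.9]
force: [-0.1, -0.1, -1.4]
gripper_width: 14.2
```

```bash
python3 pour.py 0 22 245 12
```

```text
tcp [ 597.4 -330.2  257. ]
from [599.6 -90.4 264.9] [-1.792e+02  1.000e-01  1.329e+02] j [ -9.  20.  80.  -1.  81. -52.] t 8.0 F [-0.1 -0.1 -1.4] w 14.2
[[0.0, -1.45, -1.37, 0.09, -0.0011, 0.0005, 0.0566],
[0.0, -1.53, -1.29, 0.08, -0.0011, 0.0005, 0.0566],
[0.0, -1.6, -1.2, 0.08, -0.0011, 0.0005, 0.0566],
[0.0, -1.66, -1.11, 0.08, -0.0011, 0.0005, 0.0566],
[0.0, -1.72, -1.01, 0.08, -0.0011, 0.0005, 0.0566],
[0.0, -1.78, -0.91, 0.08, -0.0011, 0.0005, 0.0566],
[0.0, -1.83, -0.81, 0.07, -0.0011, 0.0005, 0.0566],
[0.0, -1.87, -0.71, 0.07, -0.0011, 0.0005, 0.0566],
[0.0, -1.91, -0.6, 0.07, -0.0011, 0.0005, 0.0566],
[0.0, -1.94, -0.49, 0.07, -0.0011, 0.0005, 0.0566],
[0.0, -1.96, -0.38, 0.07, -0.0011, 0.0005, 0.0566],
[0.0, -1.98, -0.27, 0.07, -0.0011, 0.0005, 0.0566]]
```

>>> move_arm:
  increments:
    - [[0,-1.45,-1.37,0.05,0,0,0.056],[0,-1.53,-1.29,0.05,0,0,0.056],[0,-1.6,-1.2,0.05,0,0,0.056],[0,-1.66,-1.1,0.05,0,0,0.056],[0,-1.72,-1.0,0.05,0,0,0.056],[0,-1.78,-0.9,0.05,0,0,0.056],[0,-1.83,-0.8,0.05,0,0,0.056],[0,-1.87,-0.7,0.05,0,0,0.056],[0,-1.9,-0.6,0.05,0,0,0.056],[0,-1.8,-0.45,0.05,0,0,0.056],[0,-1.3,-0.3,0.05,0,0,0.056],[0,-0.6,-0.1,0,0,0,0.03]]

```text
time_s: 9.5
ee_pos: [593.4, -325.1, 260.6]
ee_rot: [-179.4, 0.5, 93.2]
force: [-0.4, 0.1, -2.7]
gripper_width: 14.0
```

```bash
python3 -c "
from h import *
W=grab('side');save(W,'side3')"; python3 pour.py 30 22 165 10
```

```text
tcp [ 596.1 -311.   224.9]
from [ 593.3 -325.6  260.6] [-179.4    0.6   93.2] j [-29.  27.  70.  -1.  84. -32.] t 9.55 F [-0.8 -0.6 -1.5] w 13.7
[[0.0, 0.15, 0.04, 0.36, -0.0014, -0.0514, -0.0012],
[0.0, 0.17, 0.04, 0.35, -0.0014, -0.0514, -0.0012],
[0.0, 0.18, 0.04, 0.34, -0.0014, -0.0514, -0.0012],
[0.0, 0.2, 0.04, 0.33, -0.0014, -0.0514, -0.0012],
[0.0, 0.22, 0.04, 0.32, -0.0014, -0.0514, -0.0012],
[0.0, 0.23, 0.04, 0.31, -0.0014, -0.0514, -0.0012],
[0.0, 0.25, 0.04, 0.29, -0.0014, -0.0514, -0.0012],
[0.0, 0.26, 0.04, 0.28, -0.0014, -0.0514, -0.0012],
[0.0, 0.28, 0.04, 0.27, -0.0014, -0.0514, -0.0012],
[0.0, 0.29, 0.04, 0.25, -0.0014, -0.0514, -0.0012]]
```

View pics/side3.png

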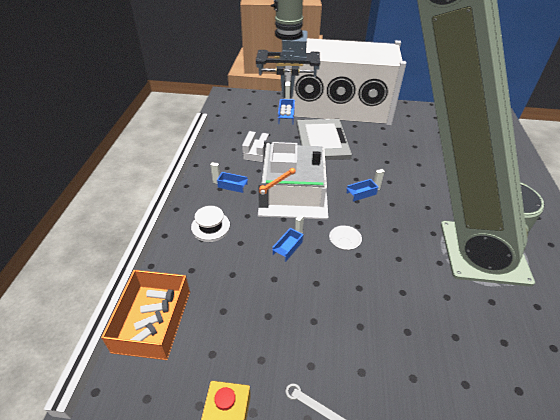

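The side view shows the scoop held level at (286,108), the balls still in it, behind and above the tray (285,153).

>>> move_arm:
  increments:
    - [[0,0.15,0.04,0.36,0,-0.05,0],[0,0.17,0.04,0.35,0,-0.05,0],[0,0.18,0.04,0.34,0,-0.05,0],[0,0.2,0.04,0.33,0,-0.05,0],[0,0.22,0.04,0.32,0,-0.05,0],[0,0.23,0.04,0.31,0,-0.05,0],[0,0.25,0.04,0.29,0,-0.05,0],[0,0.26,0.04,0.28,0,-0.05,0],[0,0.28,0.04,0.27,0,-0.05,0],[0,0.29,0.04,0.25,0,-0.04,0],[0,0,0,0,0,0,0]]

```text
time_s: 10.92
ee_pos: [596.4, -304.8, 223.8]
ee_rot: [-179.5, 29.0, 93.3]
force: [-0.2, 0.3, -2.2]
gripper_width: 13.8
```

```bash
python3 - <<'E'
from m import *
f=grab('side'); W=cloud(f); H=hsv(f); h,s,v=H[...,0],H[...,1],H[...,2]; Z=W[...,2]
m=(h>100)&(h<125)&(s>150)&(Z>100)&(W[...,1]>-450)&(W[...,0]>450)&(W[...,0]<700)
for c,a,p in comps(m,W,20): print(c,a,p.min(0).round(),p.max(0).round(),'hi-y',np.median(p[p[:,1]>p[:,1].max()-5],0).round())
E
python3 pour.py 42 22 150 6
```

```text
[285. 117.] 67 [ 578. -310.  186.] [ 614. -283.  218.] hi-y [ 613. -285.  208.]
[284. 139.] 63 [ 572. -260.  159.] [ 611. -220.  171.] hi-y [ 611. -224.  165.]
tcp [ 595.1 -296.8  225.2]
from [ 596.7 -305.3  224.3] [-179.6   29.    93.2] j [-15.  22.  88. -31.  64.  -5.] t 10.975 F [-0.4  0.5 -2.4] w 14.1
[[0.0, 0.12, -0.02, -0.08, -0.0026, -0.0378, -0.0016],
[0.0, 0.11, -0.02, -0.09, -0.0026, -0.0378, -0.0016],
[0.0, 0.11, -0.02, -0.09, -0.0026, -0.0378, -0.0016],
[0.0, 0.11, -0.02, -0.09, -0.0026, -0.0378, -0.0016],
[0.0, 0.1, -0.02, -0.1, -0.0026, -0.0378, -0.0016],
[0.0, 0.1, -0.02, -0.1, -0.0026, -0.0378, -0.0016]]
```

```bash
python3 pour.py 64 25 143 22 | head -26
```

```text
tcp [ 593.  -267.   237.2]
from [ 596.7 -305.3  224.3] [-179.6   29.    93.2] j [-15.  22.  88. -31.  64.  -5.] t 10.975 F [-0.4  0.5 -2.4] w 14.1
[[0.0, 0.12, -0.01, -0.14, -0.0008, -0.0278, -0.0003],
[0.0, 0.12, -0.01, -0.14, -0.0008, -0.0278, -0.0003],
[0.0, 0.12, -0.01, -0.14, -0.0008, -0.0278, -0.0003],
[0.0, 0.11, -0.01, -0.15, -0.0008, -0.0278, -0.0003],
[0.0, 0.11, -0.01, -0.15, -0.0008, -0.0278, -0.0003],
[0.0, 0.1, -0.01, -0.15, -0.0008, -0.0278, -0.0003],
[0.0, 0.1, -0.01, -0.15, -0.0008, -0.0278, -0.0003],
[0.0, 0.1, -0.01, -0.16, -0.0008, -0.0278, -0.0003],
[0.0, 0.09, -0.01, -0.16, -0.0008, -0.0278, -0.0003],
[0.0, 0.09, -0.01, -0.16, -0.0008, -0.0278, -0.0003],
[0.0, 0.08, -0.01, -0.16, -0.0008, -0.0278, -0.0003],
[0.0, 0.08, -0.01, -0.17, -0.0008, -0.0278, -0.0003],
[0.0, 0.07, -0.01, -0.17, -0.0008, -0.0278, -0.0003],
[0.0, 0.07, -0.01, -0.17, -0.0008, -0.0278, -0.0003],
[0.0, 0.06, -0.01, -0.17, -0.0008, -0.0278, -0.0003],
[0.0, 0.06, -0.01, -0.17, -0.0008, -0.0278, -0.0003],
[0.0, 0.05, -0.01, -0.18, -0.0008, -0.0278, -0.0003],
[0.0, 0.05, -0.01, -0.18, -0.0008, -0.0278, -0.0003],
[0.0, 0.04, -0.0, -0.18, -0.0008, -0.0278, -0.0003],
[0.0, 0.04, -0.0, -0.18, -0.0008, -0.0278, -0.0003],
[0.0, 0.03, -0.0, -0.18, -0.0008, -0.0278, -0.0003],
[0.0, 0.03, -0.0, -0.18, -0.0008, -0.0278, -0.0003]]
```

>>> move_arm:
  increments:
    - [[0,0.24,0,0.44,0,0,0],[0,0.24,0,0.44,0,0,0],[0,0.24,0,0.4,0,0,0],[0,0.1,0,0.2,0,0,0],[0,0,0,0,0,0,0]]

```text
time_s: 11.6
ee_pos: [596.8, -306.4, 207.1]
ee_rot: [-179.7, 28.9, 93.1]
force: [-0.2, -0.1, -1.8]
gripper_width: 13.9
```

```bash
python3 pour.py 52 24 146 12
```

```text
tcp [ 594.3 -284.8  231.4]
from [ 596.8 -306.4  207.1] [-179.7   28.9   93.1] j [-15.  23.  90. -32.  62.  -4.] t 11.6 F [-0.2 -0.1 -1.8] w 13.9
[[0.0, 0.06, -0.01, -0.26, -0.0014, -0.0335, -0.001],
[0.0, 0.05, -0.01, -0.27, -0.0014, -0.0335, -0.001],
[0.0, 0.04, -0.01, -0.27, -0.0014, -0.0335, -0.001],
[0.0, 0.03, -0.01, -0.27, -0.0014, -0.0335, -0.001],
[0.0, 0.02, -0.01, -0.27, -0.0014, -0.0335, -0.001],
[0.0, 0.02, -0.01, -0.27, -0.0014, -0.0335, -0.001],
[0.0, 0.01, -0.01, -0.27, -0.0014, -0.0335, -0.001],
[0.0, -0.0, -0.01, -0.27, -0.0014, -0.0335, -0.001],
[0.0, -0.01, -0.01, -0.27, -0.0014, -0.0335, -0.001],
[0.0, -0.02, -0.01, -0.27, -0.0014, -0.0335, -0.001],
[0.0, -0.03, -0.01, -0.27, -0.0014, -0.0335, -0.001],
[0.0, -0.04, -0.01, -0.27, -0.0014, -0.0335, -0.001]]
```

>>> move_arm:
  increments:
    - [[0,0.06,0,-0.27,0,-0.033,0],[0,0.05,0,-0.27,0,-0.033,0],[0,0.04,0,-0.27,0,-0.033,0],[0,0.03,0,-0.27,0,-0.033,0],[0,0.02,0,-0.27,0,-0.033,0],[0,0.02,0,-0.27,0,-0.033,0],[0,0.01,0,-0.27,0,-0.033,0],[0,0,0,-0.27,0,-0.033,0],[0,-0.01,0,-0.27,0,-0.033,0],[0,-0.02,0,-0.27,0,-0.033,0],[0,-0.03,0,-0.27,0,-0.033,0],[0,-0.04,0,-0.27,0,-0.033,0]]

```text
time_s: 13.1
ee_pos: [598.2, -284.3, 235.6]
ee_rot: [179.4, 52.3, 92.4]
force: [0.5, -0.4, -0.9]
gripper_width: 13.4
```

```bash
python3 pour.py 66 22 144 11;  python3 - <<'E'
from m import *
f=grab('side'); W=cloud(f); H=hsv(f); h,s,v=H[...,0],H[...,1],H[...,2]; Z=W[...,2]
m=(h>100)&(h<125)&(s>150)&(Z>100)&(W[...,1]>-450)&(W[...,0]>450)&(W[...,0]<700)
for c,a,p in comps(m,W,20): print(c,a,p.min(0).round(),p.max(0).round(),'hi-y',np.median(p[p[:,1]>p[:,1].max()-5],0).round())
cv2.imwrite('pics/crop4.png',cv2.resize(cv2.cvtColor(f['color'],cv2.COLOR_RGB2BGR)[60:220,190:390],None,fx=3,fy=3))
E
```

```text
tcp [ 592.6 -260.7  239.3]
from [ 598.2 -284.3  235.6] [179.4  52.3  92.4] j [ -3.  24.  97. -59.  67.  23.] t 13.1 F [ 0.5 -0.4 -0.9] w 13.4
[[0.0, 0.11, -0.04, -0.19, -0.0013, -0.0217, -0.0014],
[0.0, 0.1, -0.04, -0.19, -0.0013, -0.0217, -0.0014],
[0.0, 0.1, -0.04, -0.2, -0.0013, -0.0217, -0.0014],
[0.0, 0.09, -0.04, -0.2, -0.0013, -0.0217, -0.0014],
[0.0, 0.09, -0.04, -0.2, -0.0013, -0.0217, -0.0014],
[0.0, 0.08, -0.04, -0.2, -0.0013, -0.0217, -0.0014],
[0.0, 0.08, -0.04, -0.2, -0.0013, -0.0217, -0.0014],
[0.0, 0.08, -0.04, -0.21, -0.0013, -0.0217, -0.0014],
[0.0, 0.07, -0.04, -0.21, -0.0013, -0.0217, -0.0014],
[0.0, 0.07, -0.04, -0.21, -0.0013, -0.0217, -0.0014],
[0.0, 0.06, -0.04, -0.21, -0.0013, -0.0217, -0.0014]]
[283. 127.] 238 [ 571. -302.  147.] [618.   8. 382.] hi-y [577.   6. 382.]
```

View pics/crop4.png

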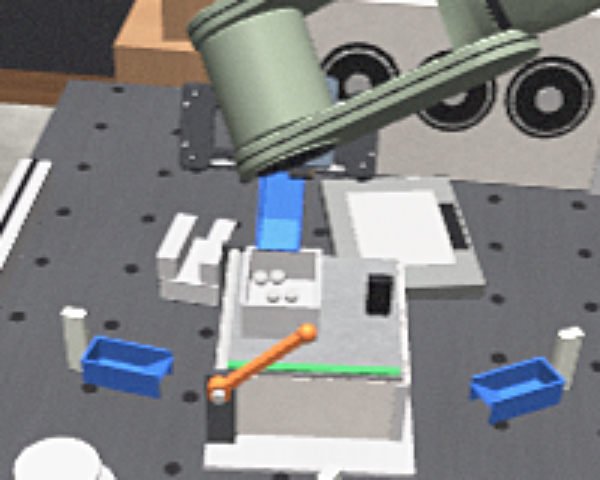

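The crop shows the scoop's lip (280,240) over the tray's back part. At least four balls are already in the tray around (275,285), and none are outside. I'll dip it further to empty it.

>>> move_arm:
  increments:
    - [[0,0.1,-0.03,-0.19,0,-0.022,0],[0,0.1,-0.03,-0.19,0,-0.022,0],[0,0.1,-0.03,-0.2,0,-0.022,0],[0,0.09,-0.03,-0.2,0,-0.022,0],[0,0.09,-0.03,-0.2,0,-0.022,0],[0,0.08,-0.03,-0.2,0,-0.022,0],[0,0.08,-0.03,-0.2,0,-0.022,0],[0,0.08,-0.03,-0.2,0,-0.022,0],[0,0.07,-0.03,-0.2,0,-0.022,0],[0,0.07,0,-0.2,0,-0.022,0],[0,0.06,0,-0.2,0,-0.022,0],[0,0,0,0,0,0,0]]

```text
time_s: 14.65
ee_pos: [595.6, -257.6, 238.1]
ee_rot: [178.9, 67.1, 92.0]
force: [-0.3, 1.2, -1.7]
gripper_width: 13.8
```

>>> move_arm:
  increments:
    - [[0,0,0,0,0,0,0],[0,0,0,0,0,0,0],[0,0,0,0,0,0,0],[0,0,0,0,0,0,0]]

```text
time_s: 15.15
ee_pos: [595.5, -257.8, 238.1]
ee_rot: [178.8, 67.0, 91.9]
force: [-0.3, 2.5, -1.8]
gripper_width: 13.9
```

```bash
python3 - <<'E'
from h import *
a=grab('side')['color'][90:210,220:360]; b=grab('scene')['color'][130:250,170:310]
im=np.hstack([cv2.resize(x,(400,343),interpolation=cv2.INTER_CUBIC) for x in(a,b)])
cv2.imwrite('pics/crop5.png',cv2.cvtColor(im,cv2.COLOR_RGB2BGR))
E
python3 pour.py 0 22 245 14
```

```text
tcp [ 597.4 -330.2  257. ]
from [ 595.5 -257.7  238.2] [178.8  67.   91.9] j [  4.  28. 102. -72.  76.  39.] t 15.25 F [ 0.9  1.3 -0.3] w 13.8
[[0.0, -0.33, -0.01, 0.42, -0.0002, 0.0836, -0.0014],
[0.0, -0.36, -0.01, 0.4, -0.0002, 0.0836, -0.0014],
[0.0, -0.39, -0.01, 0.36, -0.0002, 0.0836, -0.0014],
[0.0, -0.42, -0.01, 0.33, -0.0002, 0.0836, -0.0014],
[0.0, -0.45, -0.01, 0.29, -0.0002, 0.0836, -0.0014],
[0.0, -0.47, -0.02, 0.26, -0.0002, 0.0836, -0.0014],
[0.0, -0.49, -0.02, 0.22, -0.0002, 0.0836, -0.0014],
[0.0, -0.51, -0.02, 0.17, -0.0002, 0.0836, -0.0014],
[0.0, -0.52, -0.02, 0.13, -0.0002, 0.0836, -0.0014],
[0.0, -0.53, -0.02, 0.09, -0.0002, 0.0836, -0.0014],
[0.0, -0.53, -0.02, 0.04, -0.0002, 0.0836, -0.0014],
[0.0, -0.53, -0.02, -0.0, -0.0002, 0.0836, -0.0014],
[0.0, -0.53, -0.02, -0.05, -0.0002, 0.0836, -0.0014],
[0.0, -0.53, -0.02, -0.09, -0.0002, 0.0836, -0.0014]]
```

View pics/crop5.png

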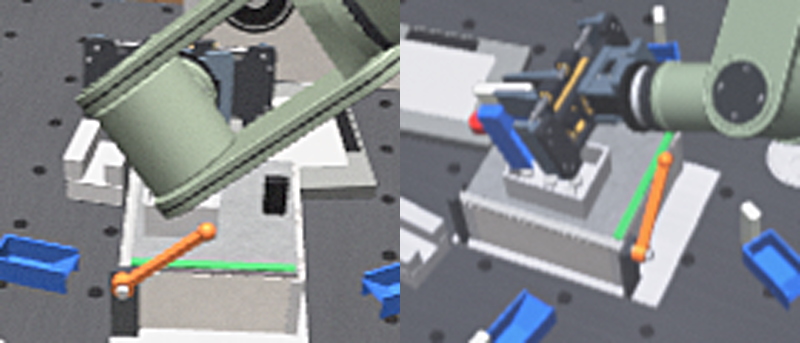

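The arm hides the tray in both crops (left about (180,190), right about (560,185)). I'll lift, level the scoop and look again.

>>> move_arm:
  increments:
    - [[0,-1.0,0,-0.2,0,0,0],[0,-1.5,0,-0.5,0,0,0],[0,-1.5,0,-0.5,0,0.05,0],[0,-0.42,0,0.33,0,0.09,0],[0,-0.45,0,0.29,0,0.09,0],[0,-0.47,0,0.26,0,0.09,0],[0,-0.49,0,0.22,0,0.09,0],[0,-0.51,0,0.17,0,0.09,0],[0,-0.52,0,0.13,0,0.09,0],[0,-0.53,0,0.09,0,0.09,0],[0,-0.53,0,0.04,0,0.09,0],[0,-0.53,0,0,0,0.09,0]]

```text
time_s: 16.75
ee_pos: [591.1, -310.7, 319.1]
ee_rot: [179.5, 17.0, 92.9]
force: [-1.1, -0.6, -2.3]
gripper_width: 13.9
```

>>> move_arm:
  increments:
    - [[0,-0.5,0,0,0,0.09,0],[0,-0.5,0,0,0,0.09,0],[0,-0.5,0,0,0,0.09,0],[0,0,0,0,0,0,0]]

```text
time_s: 17.25
ee_pos: [587.8, -329.4, 328.9]
ee_rot: [179.5, 1.4, 93.1]
force: [0.4, -0.3, -1.6]
gripper_width: 13.8
```

```bash
python3 - <<'E'
from h import *
a=grab('side')['color'][60:200,200:360]; b=grab('scene')['color'][130:250,170:310]
im=np.hstack([cv2.resize(x,(400,343),interpolation=cv2.INTER_CUBIC) for x in(a,b)])
cv2.imwrite('pics/crop6.png',cv2.cvtColor(im,cv2.COLOR_RGB2BGR))
E
python3 go.py 599 -90 264 180 0 133 12 0
```

```text
from [ 588.2 -327.2  329. ] [179.5   1.4  93.2] j [-30.  25.  63.  -1.  91. -33.] t 17.35 F [ 0.6 -0.1 -0.6] w 13.7
[[0.0, 1.98, 0.2, 0.5, 0.0, 0.0022, -0.0579],
[0.0, 1.97, 0.31, 0.5, 0.0, 0.0022, -0.0579],
[0.0, 1.94, 0.42, 0.5, 0.0, 0.0022, -0.0579],
[0.0, 1.91, 0.53, 0.51, 0.0, 0.0022, -0.0579],
[0.0, 1.88, 0.64, 0.51, 0.0, 0.0022, -0.0579],
[0.0, 1.84, 0.75, 0.52, 0.0, 0.0022, -0.0579],
[0.0, 1.79, 0.86, 0.52, 0.0, 0.0022, -0.0579],
[0.0, 1.74, 0.96, 0.52, 0.0, 0.0022, -0.0579],
[0.0, 1.68, 1.06, 0.53, 0.0, 0.0022, -0.0579],
[0.0, 1.61, 1.15, 0.53, 0.0, 0.0022, -0.0579],
[0.0, 1.54, 1.24, 0.54, 0.0, 0.0022, -0.0579],
[0.0, 1.47, 1.33, 0.54, 0.0, 0.0022, -0.0579]]
```

View pics/crop6.png

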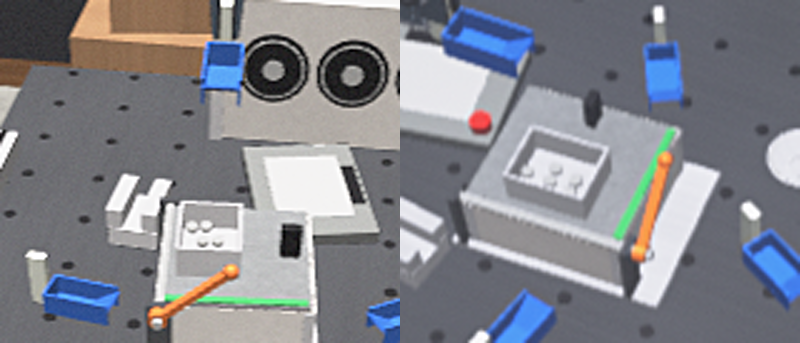

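The scoop is empty in both views (left (222,65), right (488,40)). Each view shows four balls in the tray, and the near walls may hide the rest. No balls are visible on the table. I'll put the scoop back where it stood and count from above when I approach the tab.

>>> move_arm:
  increments:
    - [[0,2.0,0.2,0.3,0,0,-0.058],[0,2.6,0.4,0.5,0,0,-0.058],[0,2.7,0.6,0.5,0,0,-0.058],[0,2.7,0.75,0.5,0,0,-0.058],[0,2.6,0.9,0.5,0,0,-0.058],[0,2.6,1.05,0.5,0,0,-0.058],[0,2.5,1.2,0.5,0,0,-0.058],[0,2.4,1.35,0.5,0,0,-0.058],[0,2.3,1.5,0.5,0,0,-0.058],[0,2.2,1.6,0.5,0,0,-0.058],[0,2.15,1.75,0.5,0,0,-0.058],[0,2.0,1.85,0.5,0,0,-0.058]]

```text
time_s: 18.85
ee_pos: [583.0, 30.4, 263.1]
ee_rot: [-179.3, 1.3, 137.3]
force: [0.7, 1.2, -0.9]
gripper_width: 13.5
```

```bash
python3 go.py 607 167 200 180 0 175.9 12 0
```

```text
from [583.   30.4 263.1] [-179.3    1.3  137.3] j [  3.  17.  84.  -1.  78. -44.] t 18.85 F [ 0.7  1.2 -0.9] w 13.5
[[0.0, 0.64, 0.98, 0.5, -0.0016, 0.0016, -0.0562],
[0.0, 0.58, 1.01, 0.5, -0.0016, 0.0016, -0.0562],
[0.0, 0.52, 1.04, 0.5, -0.0016, 0.0016, -0.0562],
[0.0, 0.46, 1.07, 0.51, -0.0016, 0.0016, -0.0562],
[0.0, 0.4, 1.09, 0.51, -0.0016, 0.0016, -0.0562],
[0.0, 0.34, 1.11, 0.51, -0.0016, 0.0016, -0.0562],
[0.0, 0.27, 1.13, 0.51, -0.0016, 0.0016, -0.0562],
[0.0, 0.21, 1.14, 0.52, -0.0016, 0.0016, -0.0562],
[0.0, 0.14, 1.15, 0.52, -0.0016, 0.0016, -0.0562],
[0.0, 0.08, 1.16, 0.52, -0.0016, 0.0016, -0.0562],
[0.0, 0.01, 1.16, 0.52, -0.0016, 0.0016, -0.0562],
[0.0, -0.05, 1.16, 0.52, -0.0016, 0.0016, -0.0562]]
```

>>> move_arm:
  increments:
    - [[0,0.6,0.98,0.5,0,0,-0.056],[0,0.55,1.0,0.5,0,0,-0.056],[0,0.5,1.04,0.5,0,0,-0.056],[0,0.45,1.07,0.5,0,0,-0.056],[0,0.4,1.1,0.5,0,0,-0.056],[0,0.34,1.1,0.5,0,0,-0.056],[0,0.27,1.1,0.5,0,0,-0.056],[0,0.2,1.1,0.5,0,0,-0.056],[0,0.14,1.1,0.5,0,0,-0.056],[0,0.08,0.8,0.5,0,0,-0.056],[0,0,0.5,0.5,0,0,-0.056],[0,0,0,0,0,0,-0.04]]

```text
time_s: 20.35
ee_pos: [577.7, 173.9, 205.6]
ee_rot: [-178.6, 0.4, 179.7]
force: [1.0, 0.6, -0.9]
gripper_width: 13.8
```

```bash
python3 go.py 607 167 44 180 0 175.9 11 0
```

```text
from [577.7 173.9 205.6] [-178.6    0.4  179.7] j [ 16.  21.  87.  -2.  72. -73.] t 20.35 F [ 1.   0.6 -0.9] w 13.8
[[0.0, -0.26, -0.03, 1.47, -0.0022, 0.0007, 0.006],
[0.0, -0.26, -0.03, 1.47, -0.0022, 0.0007, 0.006],
[0.0, -0.26, -0.03, 1.47, -0.0022, 0.0007, 0.006],
[0.0, -0.26, -0.03, 1.47, -0.0022, 0.0007, 0.006],
[0.0, -0.26, -0.03, 1.47, -0.0022, 0.0007, 0.006],
[0.0, -0.26, -0.03, 1.47, -0.0022, 0.0007, 0.006],
[0.0, -0.26, -0.04, 1.47, -0.0022, 0.0007, 0.006],
[0.0, -0.27, -0.04, 1.47, -0.0022, 0.0007, 0.006],
[0.0, -0.27, -0.04, 1.47, -0.0022, 0.0007, 0.006],
[0.0, -0.27, -0.04, 1.47, -0.0022, 0.0007, 0.006],
[0.0, -0.27, -0.04, 1.47, -0.0022, 0.0007, 0.006]]
```

>>> move_arm:
  increments:
    - [[0,-0.27,-0.03,1.4,-0.002,0.001,0.006],[0,-0.27,-0.03,1.47,-0.002,0.001,0.006],[0,-0.27,-0.03,1.47,-0.002,0.001,0.006],[0,-0.27,-0.03,1.47,-0.002,0.001,0.006],[0,-0.27,-0.03,1.47,-0.002,0.001,0.006],[0,-0.27,-0.03,1.47,-0.002,0.001,0.006],[0,-0.27,-0.03,1.47,-0.002,0.001,0.006],[0,-0.27,-0.03,1.47,-0.002,0.001,0.006],[0,-0.27,-0.03,1.3,-0.002,0.001,0.006],[0,-0.27,-0.03,1.0,-0.002,0.001,0.006],[0,0,0,0.5,0,0,0],[0,0,0,0,0,0,0]]

```text
time_s: 21.85
ee_pos: [603.4, 169.8, 49.5]
ee_rot: [-179.8, -0.3, 176.3]
force: [0.5, -0.1, -0.5]
gripper_width: 13.5
```

```bash
python3 - <<'E'
from m import *
f=grab('side'); W=cloud(f); H=hsv(f); h,s,v=H[...,0],H[...,1],H[...,2]; Z=W[...,2]
m=(h>100)&(h<125)&(s>150)&(Z<120)&(W[...,1]>90)&(W[...,0]>450)&(W[...,0]<700)
for c,a,p in comps(m,W,20):
  print(c,a,p.min(0).round(),p.max(0).round())
  for x in range(500,600,15):
    q=p[abs(p[:,0]-x)<7]
    if len(q): print(x,q[:,2].min().round(1),q[:,2].max().round(1))
E
python3 go.py 607 167 38 180 0 175.9 3 0
```

```text
[285. 254.] 44 [538.  90.   9.] [574. 105.  33.]
545 8.6 33.4
560 20.2 25.9
575 22.6 25.2
[283. 276.] 672 [503. 149.  10.] [592. 200.  45.]
500 32.6 44.1
515 12.1 44.7
530 12.4 45.0
545 10.7 43.9
560 10.8 45.4
575 10.0 45.1
590 11.0 42.0
from [603.7 169.9  49.8] [-179.8   -0.2  176.3] j [ 15.  31.  95.  -0.  55. -71.] t 21.9 F [-0.2 -0.7 -1.1] w 14.1
[[0.0, -0.12, -0.09, 0.39, -0.0012, -0.0013, 0.0023],
[0.0, -0.12, -0.09, 0.39, -0.0012, -0.0013, 0.0023],
[0.0, -0.12, -0.09, 0.39, -0.0012, -0.0013, 0.0023]]
```

>>> move_arm:
  increments:
    - [[0,0,0,0.4,0,0,0],[0,0,0,0.35,0,0,0],[0,0,0,0.2,0,0,0],[0,0,0,0.15,0,0,0],[0,0,0,0.1,0,0,0],[0,0,0,0,0,0,0]]

```text
time_s: 22.65
ee_pos: [604.3, 170.2, 38.5]
ee_rot: [-179.8, -0.1, 176.3]
force: [0.4, -0.3, 0.6]
gripper_width: 13.8
```

>>> move_arm:
  increments:
    - [[0,0,0,0.12,0,0,0],[0,0,0,0,0,0,0],[0.25,0,0,0,0,0,0],[0.25,0,0,0,0,0,0],[0.7,0,0,0,0,0,0],[1,0,0,0,0,0,0],[1,0,0,0,0,0,0],[1,0,0,0,0,0,0],[1,0,0,-0.5,0,0,0],[1,0,0,-2,0,0,0],[1,0,0,-4,0,0,0],[1,0,0,-4,0,0,0]]

```text
time_s: 24.15
ee_pos: [602.8, 170.0, 143.1]
ee_rot: [-179.7, -0.4, 176.3]
force: [0.4, -0.1, -0.4]
gripper_width: 91.3
```

```bash
python3 go.py 470 -215 260 180 0 184 11 1
```

```text
from [602.8 170.  143.1] [-179.7   -0.4  176.3] j [ 15.  26.  88.  -0.  66. -71.] t 24.15 F [ 0.4 -0.1 -0.4] w 91.3
[[1.0, 0.99, -3.58, -1.04, -0.0004, -0.0007, -0.0122],
[1.0, 1.03, -3.56, -1.04, -0.0004, -0.0007, -0.0122],
[1.0, 1.07, -3.55, -1.04, -0.0004, -0.0007, -0.0122],
[1.0, 1.11, -3.54, -1.04, -0.0004, -0.0007, -0.0122],
[1.0, 1.16, -3.52, -1.05, -0.0004, -0.0007, -0.0122],
[1.0, 1.2, -3.51, -1.05, -0.0004, -0.0007, -0.0122],
[1.0, 1.24, -3.49, -1.05, -0.0004, -0.0007, -0.0122],
[1.0, 1.28, -3.48, -1.05, -0.0004, -0.0007, -0.0122],
[1.0, 1.32, -3.46, -1.06, -0.0004, -0.0007, -0.0122],
[1.0, 1.37, -3.44, -1.06, -0.0004, -0.0007, -0.0122],
[1.0, 1.41, -3.43, -1.06, -0.0004, -0.0007, -0.0122]]
```

```bash
python3 go.py 475 -214 265 180 0 4 20 1
```

```text
from [602.8 170.  143.1] [-179.7   -0.4  176.3] j [ 15.  26.  88.  -0.  66. -71.] t 24.15 F [ 0.4 -0.1 -0.4] w 91.3
[[1.0, 0.52, -1.96, -0.6, -0.0006, 0.0003, 0.1504],
[1.0, 0.22, -2.02, -0.6, -0.0006, 0.0003, 0.1504],
[1.0, -0.08, -2.02, -0.6, -0.0006, 0.0003, 0.1504],
[1.0, -0.39, -1.99, -0.6, -0.0006, 0.0003, 0.1504],
[1.0, -0.68, -1.91, -0.6, -0.0006, 0.0003, 0.1504],
[1.0, -0.96, -1.78, -0.6, -0.0006, 0.0003, 0.1504],
[1.0, -1.21, -1.62, -0.6, -0.0006, 0.0003, 0.1504],
[1.0, -1.44, -1.42, -0.61, -0.0006, 0.0003, 0.1504],
[1.0, -1.64, -1.19, -0.61, -0.0006, 0.0003, 0.1504],
[1.0, -1.8, -0.93, -0.61, -0.0006, 0.0003, 0.1504],
[1.0, -1.92, -0.65, -0.61, -0.0006, 0.0003, 0.1504],
[1.0, -1.99, -0.35, -0.61, -0.0006, 0.0003, 0.1504],
[1.0, -2.02, -0.05, -0.61, -0.0006, 0.0003, 0.1504],
[1.0, -2.01, 0.25, -0.61, -0.0006, 0.0003, 0.1504],
[1.0, -1.95, 0.55, -0.61, -0.0006, 0.0003, 0.1504],
[1.0, -1.84, 0.84, -0.61, -0.0006, 0.0003, 0.1504],
[1.0, -1.69, 1.1, -0.61, -0.0006, 0.0003, 0.1504],
[1.0, -1.51, 1.35, -0.61, -0.0006, 0.0003, 0.1504],
[1.0, -1.29, 1.56, -0.61, -0.0006, 0.0003, 0.1504],
[1.0, -1.04, 1.73, -0.61, -0.0006, 0.0003, 0.1504]]
```

>>> move_arm:
  increments:
    - [[1,0.5,-1.96,-1.0,0,0,0.15],[1,0.2,-2.0,-1.0,0,0,0.15],[1,-0.1,-2.0,-1.0,0,0,0.15],[1,-0.4,-2.0,-1.0,0,0,0.15],[1,-0.7,-1.9,-1.0,0,0,0.15],[1,-0.96,-1.8,-1.0,0,0,0.15],[1,-1.2,-1.6,-1.0,0,0,0.15],[1,-1.44,-1.4,-1.0,0,0,0.15],[1,-1.64,-1.2,-0.8,0,0,0.15],[1,-1.8,-0.9,-0.8,0,0,0.15],[1,-1.9,-0.65,-0.5,0,0,0.15]]

```text
time_s: 25.52
ee_pos: [528.2, -43.7, 256.9]
ee_rot: [179.6, 0.1, 78.8]
force: [0.2, 0.2, 0.3]
gripper_width: 91.3
```

```bash
python3 go.py 475 -214 265 180 0 4 10 1
```

```text
from [528.2 -43.7 256.9] [1.796e+02 1.000e-01 7.880e+01] j [-6. 13. 91. -0. 76.  5.] t 25.525 F [0.2 0.2 0.3] w 91.3
[[1.0, -1.77, -0.19, -0.08, 0.0006, -0.0003, 0.1305],
[1.0, -1.78, 0.04, -0.08, 0.0006, -0.0003, 0.1305],
[1.0, -1.76, 0.27, -0.08, 0.0006, -0.0003, 0.1305],
[1.0, -1.71, 0.5, -0.08, 0.0006, -0.0003, 0.1305],
[1.0, -1.63, 0.72, -0.08, 0.0006, -0.0003, 0.1305],
[1.0, -1.52, 0.93, -0.08, 0.0006, -0.0003, 0.1305],
[1.0, -1.39, 1.12, -0.08, 0.0006, -0.0003, 0.1305],
[1.0, -1.23, 1.29, -0.08, 0.0006, -0.0003, 0.1305],
[1.0, -1.06, 1.44, -0.08, 0.0006, -0.0003, 0.1305],
[1.0, -0.86, 1.56, -0.08, 0.0006, -0.0003, 0.1305]]
```

>>> move_arm:
  increments:
    - [[1,-1.77,-0.2,0,0,0,0.13],[1,-1.78,0,0,0,0,0.13],[1,-1.76,0.27,0,0,0,0.13],[1,-1.7,0.5,0,0,0,0.13],[1,-1.63,0.7,0,0,0,0.13],[1,-1.5,0.9,0,0,0,0.13],[1,-1.39,1.1,0,0,0,0.13],[1,-1.2,1.3,0,0,0,0.13],[1,-0.8,1.2,0,0,0,0.13],[1,-0.2,0.5,0,0,0,0.06],[1,0,0,0,0,0,0]]

```text
time_s: 26.9
ee_pos: [474.8, -203.4, 262.6]
ee_rot: [179.6, -0.7, 5.8]
force: [-0.1, 1.1, -0.9]
gripper_width: 91.5
```

```bash
python3 - <<'E'
from m import *
f=grab('wrist'); save(f,'wrist7'); W=cloud(f); H=hsv(f); h,s,v=H[...,0],H[...,1],H[...,2]; X,Y,Z=W[...,0],W[...,1],W[...,2]
m=(v<80)&(Z>115)&(Z<145)&(X>440)&(X<560)&(abs(Y+212)<50)
for c,a,p in comps(m,W,30): print('tab',c,a,cv2.minAreaRect(p[:,:2].astype(np.float32)),np.median(p,0).round(1))
m=(Z>130)&(Z<142)&(X>530)&(X<660)&(Y<-130)&(Y>-280)
for c,a,p in comps(m,W,100): print('rim',c,a,cv2.minAreaRect(p[:,:2].astype(np.float32)),np.median(p,0).round(1))
E
python3 go.py 489 -214 170 180 0 4 10 1
```

```text
tab [300. 187.] 297 ((490.10247802734375, -218.29888916015625), (24.922672271728516, 13.045160293579102), 4.688422679901123) [ 490.1 -217.1  136.8]
rim [308.  61.] 2519 ((589.2921752929688, -211.56570434570312), (78.38278198242188, 99.72504425048828), 4.2939910888671875) [ 601.  -213.9  134.7]
from [ 474.8 -203.2  262.6] [179.6  -0.7   5.8] j [-24.  11.  93.   0.  75.  60.] t 26.95 F [ 0.2 -0.2 -0.4] w 91.3
[[1.0, 0.12, 0.12, 0.93, 0.0006, -0.0013, 0.0031],
[1.0, 0.12, 0.12, 0.93, 0.0006, -0.0013, 0.0031],
[1.0, 0.12, 0.12, 0.93, 0.0006, -0.0013, 0.0031],
[1.0, 0.12, 0.12, 0.93, 0.0006, -0.0013, 0.0031],
[1.0, 0.12, 0.12, 0.93, 0.0006, -0.0013, 0.0031],
[1.0, 0.13, 0.12, 0.93, 0.0006, -0.0013, 0.0031],
[1.0, 0.13, 0.12, 0.93, 0.0006, -0.0013, 0.0031],
[1.0, 0.13, 0.12, 0.93, 0.0006, -0.0013, 0.0031],
[1.0, 0.13, 0.12, 0.93, 0.0006, -0.0013, 0.0031],
[1.0, 0.13, 0.12, 0.93, 0.0006, -0.0013, 0.0031]]
```

View pics/wrist7.png

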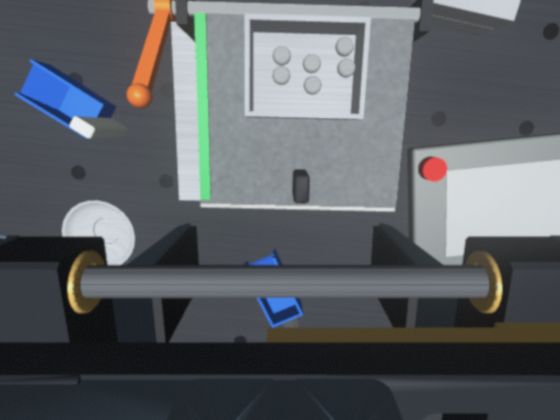

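The wrist view shows all six balls in the tray, at (281,55), (281,75), (312,63), (313,85), (345,46) and (346,67). The tab is at (301,186) and the cover is shut.

```bash
python3 go.py 490 -218 160 180 0 4.4 10 1|head -3
```

```text
from [ 474.8 -203.2  262.6] [179.6  -0.7   5.8] j [-24.  11.  93.   0.  75.  60.] t 26.95 F [ 0.2 -0.2 -0.4] w 91.3
[[1.0, 0.12, 0.16, 1.03, 0.0006, -0.0013, 0.0024],
[1.0, 0.12, 0.16, 1.03, 0.0006, -0.0013, 0.0024],
```

>>> move_arm:
  increments:
    - [[1,0.12,0.16,1.0,0,-0.001,0.0025],[1,0.12,0.16,1.0,0,-0.001,0.0025],[1,0.12,0.16,1.0,0,-0.001,0.0025],[1,0.12,0.16,1.0,0,-0.001,0.0025],[1,0.12,0.16,1.0,0,-0.001,0.0025],[1,0.13,0.16,1.0,0,-0.001,0.0025],[1,0.13,0.16,1.0,0,-0.001,0.0025],[1,0.13,0.16,1.0,0,-0.001,0.0025],[1,0.13,0.16,1.0,0,-0.001,0.0025],[1,0,0,0.5,0,0,0],[1,0,0,0,0,0,0]]

```text
time_s: 28.32
ee_pos: [488.8, -216.8, 159.9]
ee_rot: [179.7, -0.1, 4.6]
force: [0.6, -0.2, 0.5]
gripper_width: 91.0
```

```bash
python3 - <<'E'
from m import *
f=grab('wrist'); W=cloud(f); H=hsv(f); h,s,v=H[...,0],H[...,1],H[...,2]; X,Y,Z=W[...,0],W[...,1],W[...,2]
m=(v<80)&(Z>115)&(Z<145)&(X>440)&(X<560)&(abs(Y+212)<50)
for c,a,p in comps(m,W,30): print('tab',c,a,cv2.minAreaRect(p[:,:2].astype(np.float32)),np.median(p,0).round(1))
for n in('side','scene'):
    f=grab(n); W=cloud(f); H=hsv(f); h,s,v=H[...,0],H[...,1],H[...,2]; X,Y,Z=W[...,0],W[...,1],W[...,2]
    m=(h>5)&(h<18)&(s>170)&(Z>85)&(X>530)&(X<660)&(Y<-60)&(Y>-105); p=W[m]
    y=np.radians(4.3); xr=(p[:,0]-644.1)*np.cos(y)+(p[:,1]+207.4)*np.sin(y)
    d=cv2.fitLine(np.c_[xr,p[:,2]].astype(np.float32),cv2.DIST_HUBER,0,.01,.01).ravel(); print(n,len(p),'arm ang',np.degrees(np.arctan(-d[1]/d[0])),'dev from hinge',(89-d[3])*d[0]-(0-d[2])*d[1])
    i=xr<np.percentile(xr,12); print('tip',xr.min(),p[i].mean(0), np.degrees(np.arctan2(p[i,2].mean()-89,-xr[i].mean())))
E
python3 go.py 489.5 -218 100 180 0 4.4 8 1|head -3
```

```text
tab [286. 234.] 1051 ((489.9391174316406, -218.69764709472656), (25.875844955444336, 12.916557312011719), 4.647593975067139) [ 492.7 -218.4  137.1]
side 108 arm ang 41.795273 dev from hinge -1.6181736
tip -88.00171886909254 [552.18081242 -79.03016567 164.13287361] 42.48528208757831
scene 101 arm ang 40.193764 dev from hinge -5.939728
tip -88.59695201916784 [556.25032176 -83.04289599 164.508577  ] 43.9682227764352
from [ 489.2 -216.9  160.7] [179.7  -0.2   4.6] j [-25.  17. 100.  -0.  63.  60.] t 28.475 F [-0.5 -0.3 -0.4] w 91.2
[[1.0, 0.0, 0.01, 0.76, 0.0007, -0.0003, 0.0004],
[1.0, 0.0, 0.01, 0.76, 0.0007, -0.0003, 0.0004],
```

>>> move_arm:
  increments:
    - [[1,0.02,0.02,0.75,0,0,0],[1,0.02,0.02,0.75,0,0,0],[1,0.02,0.02,0.75,0,0,0],[1,0.02,0.02,0.75,0,0,0],[1,0.02,0.02,0.75,0,0,0],[1,0.02,0.02,0.75,0,0,0],[1,0,0.02,0.7,0,0,0],[1,0,0,0.5,0,0,0],[1,0,0,0.2,0,0,0],[1,0,0,0,0,0,0]]

```text
time_s: 29.72
ee_pos: [490.9, -218.7, 97.7]
ee_rot: [179.7, -0.2, 4.6]
force: [-0.2, 0.8, 0.5]
gripper_width: 91.1
```

```bash
cat > ang.py <<'E'
# angle of set arm and cover stripe: image axis of each colour mask in 'side'/'scene', rays cast onto the vertical plane rig y=const
from m import *
yaw=np.radians(4.3); HG=np.array([644.1,-207.4,89]); ex=np.array([np.cos(yaw),np.sin(yaw),0]); ey=np.array([-np.sin(yaw),np.cos(yaw),0])
def cast(f,uv,yr):
    K=f['camera_matrix']; R=cv2.Rodrigues(np.array(f['rvec'],float))[0]; t=np.array(f['tvec'],float).ravel()
    d=np.c_[(uv-K[[0,1],[2,2]])/K[[0,1],[0,1]],np.ones(len(uv))]@R; c=-R.T@t
    k=((HG+yr*ey-c)@ey)/(d@ey); P=c+k[:,None]*d-HG; return np.c_[P@ex,P[:,2]]
def angles(n):
    f=grab(n); W=cloud(f); H=hsv(f); h,s=H[...,0],H[...,1]; D=W-HG; x,y,z=D@ex,D@ey,D[...,2]
    box=(x<20)&(x>-200)&(y>70)&(y<150)&(z>-15)&(z<200)
    for nm,m,yr in(('arm',(h>5)&(h<18)&(s>150)&box,126),('stripe',(h>45)&(h<75)&(s>100)&box,96)):
        v,u=np.nonzero(m); P=cast(f,np.c_[u,v].astype(float),yr)
        d=cv2.fitLine(P.astype(np.float32),cv2.DIST_HUBER,0,.01,.01).ravel()
        print(n,nm,len(P),'ang',np.degrees(np.arctan(-d[1]/d[0])).round(2),'off-hinge',((0-d[3])*d[0]+d[2]*d[1]).round(1),'x',P[:,0].min().round(),P[:,0].max().round())
    return f
if __name__=='__main__':
    for n in('side','scene'): angles(n)
E
python3 ang.py
```

```text
side arm 158 ang 39.91 off-hinge -1.3 x -88.0 11.0
side stripe 122 ang -0.32 off-hinge -5.6 x -172.0 -7.0
scene arm 135 ang 40.32 off-hinge 2.5 x -99.0 17.0
scene stripe 111 ang -2.07 off-hinge -9.8 x -176.0 -3.0
```

>>> move_arm:
  increments:
    - [[0.35,0,0,0,0,0,0],[0.35,0,0,0,0,0,0],[0.35,0,0,0,0,0,0],[0.35,0,0,0,0,0,0],[0,0,0,0,0,0,0],[0,0,0,0,0,0,0],[0,0,0,0,0,0,0],[0,0,0,0,0,0,0],[0,0,0,0,0,0,0]]
  force: 55

```text
time_s: 30.95
ee_pos: [491.2, -217.5, 98.5]
ee_rot: [179.8, -0.3, 4.5]
force: [0.1, -1.7, 0.6]
gripper_width: 13.8
```

```bash
cat > lift.py <<'E'
# lift.py ang n : rows turning the tool with the cover about the hinge by ang degrees from the present pose
import sys; from ang import *; from scipy.spatial.transform import Rotation as Ro
a,n=float(sys.argv[1]),int(sys.argv[2]); s=monitor.state(); R=Ro.from_euler('xyz',s['ee_rot'],degrees=True); p=s['ee_pos']
w=ey*np.radians(a)   # +angle lifts the -x end: rotation about +y
dR=Ro.from_rotvec(w/n); 
print('from',p.round(1),s['ee_rot'].round(2),'j',s['qpos'].round(),'F',s['force'].round(1),'T',s['torque'].round(2),'t',s['time_s'])
r=p-HG; print('radial',(r@ex).round(1),r[2].round(1),'y',(r@ey).round(1),'elev of TCP',np.degrees(np.arctan2(r[2],-(r@ex))).round(2))
for i in range(n):
    q=HG+dR.apply(p-HG); print([0]+list((R.inv().apply(q-p)/10).round(3))+list(R.inv().apply(w/n).round(4))); p=q; R=dR*R
E
python3 lift.py 20 12
```

```text
from [ 491.2 -217.5   98.5] [179.83  -0.26   4.46] j [-25.  21. 104.  -0.  55.  60.] F [ 0.1 -1.7  0.6] T [ 0.33  0.21 -0.18] t 30.95
radial -153.2 9.5 y 1.4 elev of TCP 3.55
[0, np.float64(0.036), np.float64(0.001), np.float64(-0.445), np.float64(0.0001), np.float64(-0.0291), np.float64(-0.0001)]
[0, np.float64(0.036), np.float64(0.001), np.float64(-0.445), np.float64(0.0001), np.float64(-0.0291), np.float64(-0.0001)]
[0, np.float64(0.036), np.float64(0.001), np.float64(-0.445), np.float64(0.0001), np.float64(-0.0291), np.float64(-0.0001)]
[0, np.float64(0.036), np.float64(0.001), np.float64(-0.445), np.float64(0.0001), np.float64(-0.0291), np.float64(-0.0001)]
[0, np.float64(0.036), np.float64(0.001), np.float64(-0.445), np.float64(0.0001), np.float64(-0.0291), np.float64(-0.0001)]
[0, np.float64(0.036), np.float64(0.001), np.float64(-0.445), np.float64(0.0001), np.float64(-0.0291), np.float64(-0.0001)]
[0, np.float64(0.036), np.float64(0.001), np.float64(-0.445), np.float64(0.0001), np.float64(-0.0291), np.float64(-0.0001)]
[0, np.float64(0.036), np.float64(0.001), np.float64(-0.445), np.float64(0.0001), np.float64(-0.0291), np.float64(-0.0001)]
[0, np.float64(0.036), np.float64(0.001), np.float64(-0.445), np.float64(0.0001), np.float64(-0.0291), np.float64(-0.0001)]
[0, np.float64(0.036), np.float64(0.001), np.float64(-0.445), np.float64(0.0001), np.float64(-0.0291), np.float64(-0.0001)]
[0, np.float64(0.036), np.float64(0.001), np.float64(-0.445), np.float64(0.0001), np.float64(-0.0291), np.float64(-0.0001)]
[0, np.float64(0.036), np.float64(0.001), np.float64(-0.445), np.float64(0.0001), np.float64(-0.0291), np.float64(-0.0001)]
```

>>> move_arm:
  increments:
    - [[0,0.036,0,-0.44,0,-0.029,0],[0,0.036,0,-0.44,0,-0.029,0],[0,0.036,0,-0.44,0,-0.029,0],[0,0.036,0,-0.44,0,-0.029,0],[0,0.036,0,-0.44,0,-0.029,0],[0,0.036,0,-0.44,0,-0.029,0],[0,0.036,0,-0.44,0,-0.029,0],[0,0.036,0,-0.44,0,-0.029,0],[0,0.036,0,-0.44,0,-0.029,0],[0,0.036,0,-0.44,0,-0.029,0],[0,0.036,0,-0.44,0,-0.029,0],[0,0.036,0,-0.44,0,-0.029,0]]

```text
time_s: 32.45
ee_pos: [503.7, -216.5, 150.6]
ee_rot: [180.0, 20.0, 4.4]
force: [-2.7, 0.5, -0.4]
gripper_width: 13.4
```

```bash
python3 ang.py; python3 lift.py 12 10|head -3
```

```text
side arm 161 ang 39.84 off-hinge -1.4 x -88.0 11.0
side stripe 98 ang 19.8 off-hinge -5.5 x -162.0 -5.0
scene arm 122 ang 37.1 off-hinge -0.6 x -99.0 17.0
scene stripe 136 ang 20.74 off-hinge -5.4 x -164.0 -3.0
from [ 503.7 -216.5  150.6] [179.95  20.     4.37] j [-20.  28.  86.  -8.  84.  68.] F [-4.2  0.8  1.9] T [ 0.24 -0.3  -0.1 ] t 32.55
radial -140.7 61.6 y 1.4 elev of TCP 23.64
[0, np.float64(0.024), np.float64(0.0), np.float64(-0.321), np.float64(0.0), np.float64(-0.0209), np.float64(-0.0)]
```

```bash
cat > arm.py <<'E'
from ang import *
def arm(n):
    f=grab(n); W=cloud(f); H=hsv(f); h,s=H[...,0],H[...,1]; D=W-HG; x,y,z=D@ex,D@ey,D[...,2]
    m=((h>3)&(h<20)&(s>110)&(x<30)&(x>-140)&(y>70)&(y<160)&(z>-25)&(z<130))
    v,u=np.nonzero(m); P=cast(f,np.c_[u,v].astype(float),126)
    c=P.mean(0); d=P-c; w=np.linalg.svd(d,full_matrices=False)[2][0]; w*=-np.sign(w[0]); l=(d@w); q=d@np.array([w[1],-w[0]])
    for a in range(int(l.min()),int(l.max()),8):
        k=(l>=a)&(l<a+8)
        if k.sum(): print((P[k].mean(0)).round(1),'wid',np.ptp(q[k]).round(1),k.sum())
    b=l>l.max()-18; C=P[b].mean(0); print(n,'ball centre',C.round(1),'elev',np.degrees(np.arctan2(C[1],-C[0])).round(2),'dist',np.hypot(*C).round(1))
    sh=(l>l.min()+28)&(l<l.max()-24)
    g=cv2.fitLine(P[sh].astype(np.float32),cv2.DIST_L2,0,.01,.01).ravel(); print('shaft ang',np.degrees(np.arctan(-g[1]/g[0])).round(2),sh.sum())
    return f
if __name__=='__main__':
    f=arm('side'); arm('scene')
    cv2.imwrite('pics/crop8.png',cv2.cvtColor(cv2.resize(f['color'][140:230,230:350],None,fx=6,fy=6,interpolation=cv2.INTER_CUBIC),cv2.COLOR_RGB2BGR))
E
python3 arm.py
```

```text
[ 9.8 -5.8] wid 10.4 5
[ 3.2 -1.1] wid 28.0 11
[-2.2  2.9] wid 26.1 17
[-7.7  9.3] wid 20.3 14
[-15.4  12.4] wid 14.9 11
[-21.6  17.9] wid 13.8 13
[-27.2  23.5] wid 13.8 10
[-33.1  29.7] wid 13.7 13
[-39.2  34.7] wid 11.9 9
[-45.3  39.9] wid 12.9 12
[-52.   44.6] wid 13.6 10
[-57.4  50. ] wid 13.5 13
[-63.4  55.3] wid 14.5 11
[-68.8  61. ] wid 11.7 12
[-75.2  65.4] wid 11.7 9
[-81.1  69.7] wid 16.1 14
[-85.5  76.5] wid 13.3 6
side ball centre [-80.8  70.5] elev 41.11 dist 107.3
shaft ang 41.75 118
[ 3.7 -2.8] wid 48.2 10
[-1.1  3.6] wid 53.5 9
[-6.5  8.8] wid 48.1 10
[-17.4   8.2] wid 44.9 10
[-20.9  17.8] wid 48.2 11
[-29.1  19.3] wid 39.5 8
[-35.   25.3] wid 48.1 12
[-40.3  32.3] wid 48.2 10
[-46.1  36.1] wid 48.0 9
[-53.4  40.9] wid 48.1 13
[-58.5  48.1] wid 39.3 8
[-67.1  48.1] wid 39.5 8
[-72.2  55.3] wid 41.4 11
[-77.4  62.4] wid 39.2 8
[-85.9  64.4] wid 56.7 13
[-82.2  78.8] wid 44.2 6
scene ball centre [-82.6  67. ] elev 39.05 dist 106.3
shaft ang 40.69 88
```

View pics/crop8.png

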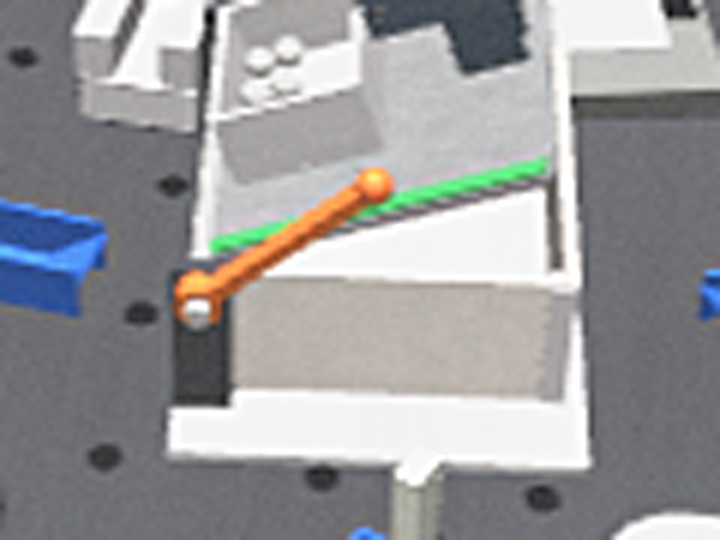

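The crop shows the cover lifted about 20° with the balls held in the tray (270,70). The green stripe runs from (212,245) to (548,162), and the steeper set arm from (198,300) to its ball at (376,184).

>>> move_arm:
  increments:
    - [[0,0.036,0,-0.44,0,-0.029,0],[0,0.036,0,-0.44,0,-0.029,0],[0,0.036,0,-0.44,0,-0.029,0],[0,0.036,0,-0.44,0,-0.029,0],[0,0.036,0,-0.44,0,-0.029,0],[0,0.036,0,-0.44,0,-0.029,0],[0,0.036,0,-0.44,0,-0.029,0],[0,0.036,0,-0.44,0,-0.029,0],[0,0.036,0,-0.44,0,-0.029,0],[0,0.036,0,-0.44,0,-0.029,0],[0,0.036,0,-0.44,0,-0.029,0],[0,0.036,0,-0.44,0,-0.029,0]]

```text
time_s: 34.15
ee_pos: [532.5, -214.3, 194.4]
ee_rot: [-180.0, 39.6, 4.4]
force: [-2.5, 1.8, 0.5]
gripper_width: 13.8
```

```bash
python3 ang.py; python3 lift.py 1 1
python3 - <<'E'
from ang import *
# tip ball by two-view triangulation; shaft and stripe by depth line fit
C={}
for n in('side','scene'):
    f=dict(np.load(f'/tmp/{n}.npz')); W=cloud(f); H=hsv(f); h,s=H[...,0],H[...,1]; D=W-HG; x,y,z=D@ex,D@ey,D[...,2]
    m=((h>3)&(h<20)&(s>110)&(x<30)&(x>-140)&(y>105)&(y<160)&(z>-25)&(z<130))
    v,u=np.nonzero(m); P=np.c_[x[m],z[m]]; k=P@np.array([-.75,.66]); k=k>k.max()-17
    (cx,cy),r=cv2.minEnclosingCircle(np.c_[u,v][k].astype(np.float32)); print(n,'ball px',cx,cy,r)
    R=cv2.Rodrigues(np.array(f['rvec'],float))[0]; t=np.array(f['tvec'],float).reshape(3,1); C[n]=(f['camera_matrix']@np.hstack([R,t]),np.array([[cx],[cy]]))
    for nm,mm in(('shaft',m&(x<-18)&(z<62)&(z>8)),('stripe',(h>45)&(h<75)&(s>100)&(x<10)&(x>-200)&(y>70)&(y<125)&(z>-15)&(z<200))):
        d=cv2.fitLine(np.c_[x[mm],z[mm]].astype(np.float32),cv2.DIST_HUBER,0,.01,.01).ravel(); print(n,nm,mm.sum(),'depth ang',np.degrees(np.arctan(-d[1]/d[0])).round(2))
X=cv2.triangulatePoints(C['side'][0],C['scene'][0],C['side'][1],C['scene'][1]); X=(X[:3]/X[3]).ravel()-HG
print('ball',X@ex,X@ey,X[2],'elev',np.degrees(np.arctan2(X[2],-(X@ex))),np.hypot(X@ex,X[2]))
E
```

```text
side arm 146 ang 40.21 off-hinge -0.8 x -88.0 11.0
side stripe 110 ang 39.6 off-hinge -5.8 x -130.0 -2.0
scene arm 123 ang 37.11 off-hinge -0.5 x -99.0 17.0
scene stripe 149 ang 40.12 off-hinge -5.9 x -135.0 4.0
from [ 532.5 -214.3  194.3] [-179.99   39.68    4.39] j [-16.  40.  67. -14. 111.  69.] F [-4.5  1.   2.8] T [ 0.12 -0.4  -0.17] t 34.25
radial -111.8 105.3 y 1.5 elev of TCP 43.29
[0, np.float64(0.019), np.float64(0.0), np.float64(-0.267), np.float64(0.0), np.float64(-0.0175), np.float64(-0.0)]
side ball px 291.5 170.5 2.9155757427215576
side shaft 78 depth ang 42.93
side stripe 110 depth ang 39.47
scene ball px 262.5 186.5 2.9155757427215576
scene shaft 77 depth ang 39.95
scene stripe 149 depth ang 39.74
ball -79.95303071932778 128.68276664103095 72.82064164426603 elev 42.32703106676146 108.14496276151
```

Run:
```python
from ang import *
f=grab('wrist'); save(f,'wrist9'); W=cloud(f); H=hsv(f); h,s=H[...,0],H[...,1]; D=W-HG; x,y,z=D@ex,D@ey,D[...,2]
m=((h>3)&(h<20)&(s>110)&(y>90)&(y<160)&(x<30)&(x>-140)); print('orange',m.sum())
g=(h>45)&(h<75)&(s>100)&(x<10)&(x>-200)&(y>70)&(y<125); print('green',g.sum())
for nm,mm in(('arm',m),('stripe',g)):
    if mm.sum()<20: continue
    v,u=np.nonzero(mm); print(nm,u.min(),u.max(),v.min(),v.max(),'x',x[mm].min(),x[mm].max(),'z',z[mm].min(),z[mm].max(),'y',np.median(y[mm]))
    d=cv2.fitLine(np.c_[x[mm],z[mm]].astype(np.float32),cv2.DIST_HUBER,0,.01,.01).ravel(); print('ang',np.degrees(np.arctan(-d[1]/d[0])).round(2),'off',((0-d[3])*d[0]+d[2]*d[1]).round(1))
```

```text
orange 6588
green 5520
arm 0 58 0 188 x -87.47946839592858 -20.556073930276398 z 16.210532450000258 82.74935445291152 y 123.62866310988468
ang 42.54 off -2.3
stripe 67 121 0 264 x -121.30300036300545 -20.22552651612504 z 23.32595311992307 107.26237124499556 y 94.20600585302938
ang 39.6 off -5.7
```

View pics/wrist9.png

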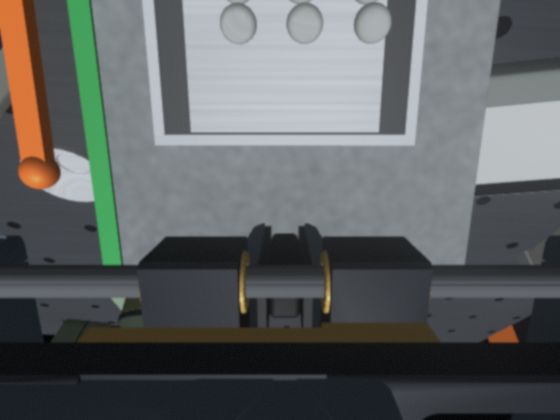

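The wrist view shows the set arm at high resolution on the left, with its ball at (38,172), the stripe beside it at (95,130), and the tab between the pads at (286,265). The shaft and stripe almost line up, so I'll refine the difference from this frame.

```bash
cat > fin.py <<'E'
from ang import *
from scipy.optimize import least_squares
f=grab('wrist'); W=cloud(f); H=hsv(f); h,s=H[...,0],H[...,1]; D=W-HG; x,y,z=D@ex,D@ey,D[...,2]
m=((h>3)&(h<20)&(s>110)&(y>90)&(y<160)&(x<30)&(x>-140))
def fit(nm,mm):
    d=cv2.fitLine(np.c_[x[mm],z[mm]].astype(np.float32),cv2.DIST_HUBER,0,.01,.01).ravel(); a=np.degrees(np.arctan(-d[1]/d[0]))
    print(nm,mm.sum(),'ang',a.round(2),'height over hinge',(-((0-d[3])*d[0]+d[2]*d[1])).round(1)); return a
r=np.hypot(x,z); sh=m&(r<95); ym=np.median(y[sh]); print('y',np.percentile(y[sh],[2,50,98]))
for w in(2,3,4): fit('shaft top',sh&(abs(y-ym)<w))
b=cv2.erode((m&(r>102)).astype(np.uint8),np.ones((3,3)))>0; P=np.c_[x[b],y[b],z[b]]
q=least_squares(lambda c:np.linalg.norm(P-c,axis=1)-9,[-80,126,70],loss='soft_l1').x
print('ball',q.round(1),'elev',np.degrees(np.arctan2(q[2],-q[0])).round(2),'r',np.hypot(q[0],q[2]).round(1))
fit('stripe',(h>45)&(h<75)&(s>100)&(x<10)&(x>-200)&(y>70)&(y<125))
zp=z*np.cos(.69)+x*np.sin(.69); fit('plate',(s<60)&(abs(y)<88)&(abs(zp-4)<8)&(x>-118)&(x<-80))
E
python3 fin.py; python3 lift.py 1 1|head -2
```

```text
y [119.74627146 123.86659261 132.13105861]
shaft top 1206 ang 41.75 height over hinge 3.6
shaft top 2066 ang 41.78 height over hinge 3.4
shaft top 3536 ang 41.82 height over hinge 3.1
ball [-82.4 126.5  72.8] elev 41.48 r 109.9
stripe 5515 ang 39.59 height over hinge 5.7
plate 24255 ang 39.62 height over hinge 3.8
from [ 532.3 -214.3  194.2] [-179.98   39.61    4.39] j [-16.  40.  67. -14. 111.  69.] F [-4.4  1.9  1.2] T [ 0.14 -0.5  -0.18] t 34.35
radial -112.0 105.2 y 1.5 elev of TCP 43.22
```

>>> move_arm:
  increments:
    - [[0,0.01,0,-0.14,0,-0.0092,0],[0,0.01,0,-0.14,0,-0.0092,0],[0,0.01,0,-0.14,0,-0.0092,0],[0,0.01,0,-0.14,0,-0.0092,0],[0,0,0,0,0,0,0],[0,0,0,0,0,0,0]]

```text
time_s: 35.1
ee_pos: [536.3, -214.0, 198.4]
ee_rot: [-180.0, 41.7, 4.4]
force: [-3.3, 1.6, 1.0]
gripper_width: 13.7
```

```bash
python3 fin.py; python3 lift.py 1 1|head -2
```

```text
y [119.7457059  123.98738674 132.16683671]
shaft top 1167 ang 41.64 height over hinge 3.7
shaft top 1935 ang 41.69 height over hinge 3.6
shaft top 3438 ang 41.37 height over hinge 3.5
ball [-82.4 126.4  72.8] elev 41.45 r 110.0
stripe 5506 ang 41.68 height over hinge 5.7
plate 22061 ang 41.76 height over hinge 3.7
from [ 536.4 -214.   198.3] [-179.97   41.74    4.4 ] j [-15.  41.  65. -14. 114.  69.] F [-2.4  1.2  1.8] T [ 0.11 -0.54 -0.19] t 35.15
radial -107.9 109.3 y 1.5 elev of TCP 45.37
```

>>> move_arm:
  increments:
    - [[0,0,0,0,0,0,0],[0,0,0,0,0,0,0],[0,0,0,0,0,0,0],[0,0,0,0,0,0,0]]

```text
time_s: 35.65
ee_pos: [536.3, -214.0, 198.3]
ee_rot: [-180.0, 41.7, 4.4]
force: [-2.9, 1.2, -0.3]
gripper_width: 13.9
```

```bash
python3 fin.py|tail -3
python3 - <<'E'
from ang import *
f=angles('side'); g=grab('scene')
im=np.hstack([cv2.resize(f['color'][80:330,180:400],(380,432)),cv2.resize(g['color'][120:280,180:380],(420,432))])
cv2.imwrite('pics/final.png',cv2.cvtColor(im,cv2.COLOR_RGB2BGR))
E
```

```text
ball [-82.3 126.5  72.8] elev 41.49 r 109.9
stripe 5509 ang 41.68 height over hinge 5.7
plate 22087 ang 41.71 height over hinge 3.8
side arm 146 ang 39.84 off-hinge -1.3 x -88.0 11.0
side stripe 108 ang 41.68 off-hinge -5.7 x -127.0 -2.0
```

View pics/final.png

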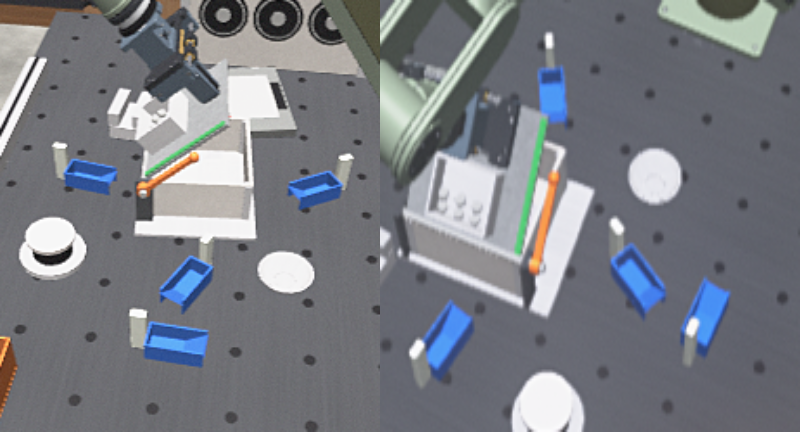

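The final view shows all six balls in the tray (right picture, (460,205)). The stripe and set arm look parallel. The scoop stands upright and empty where it started, at (178,342) left and (705,315) right, and nothing else has moved. The pose holds steady, so I'm handing in.

```bash
python3 -c "
from h import *
print(job.job_done())"
```

```text
the job is handed in; nothing more can be done
None
```

I poured all six balls into the tray with the cover shut and stood the empty scoop back upright at its starting place. I then lifted the cover by its tab to the set arm's angle. The job was handed in at about 36 s, with the gripper still holding the cover there.

- **Cover angle:** the last wrist-camera fits put the cover at 41.7° by both stripe and plate. The set arm read 41.4–41.7° by its shaft and 41.5° by its tip ball. The pose stayed steady over the last half second.
- **Balls and other objects:** the last scene picture shows all six balls in the tray and the scoop standing free. By eye, the set arm and the other objects have not moved.
- **Checks that disagreed:** the whole-arm colour fits gave lower set-arm angles, 39.8–40.3° in the side view and 37–40° in the scene view. They are low-resolution and include the arm's hub and ball, so I relied on the wrist fit. Side-view fits of the shaft alone (41.75°) and two-view triangulation of the ball (42.3°) put the set arm within about 0.8° of the wrist fit.

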